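Hang the test-disc tray under the drop link on the drying stand

TASK

Hang the steel drop link by its eye on the hook of the drying stand and let go of it, then hang the tray of test discs by its crook from the link's lower loop. While you still hold the tray, tug it straight down with about 10 newtons for a second to prove that the chain is seated, never loading the chain with more than 20 newtons, and then let go so that link and tray hang quietly from the stand. Leave everything else on the table where it is.

Things in the scene. Friction and masses are not known exactly. Their poses are not given: they have to be found in the camera images.
- stand: Fixed drying stand: wooden base 130 x 130 x 14 mm, 18 mm steel post 316 mm high, one round 8 mm steel hook arm leaving the post along the stand's -x. Origin: on the table at the post's foot; z up. The arm's centre line is level at 308 mm height to 45 mm out, drops to 290 mm at 75 mm out (a V, point seat) and rises to the tip. Nothing stands above it.
- seat (a point): Top surface of the hook arm at the bottom of its V, 75 mm from the post axis along the stand's -x, 294 mm above the table: where the link's eye comes to hang. Axes as the stand's.
- tip (a point): Centre of the rounded tip of the hook arm, 98 mm from the post axis along the stand's -x, 305 mm high; its top is 309 mm high, its free end 102 mm out. Axes as the stand's.
- block: Fixed wooden holder block, 70 (x) x 50 (y) x 46 (z) mm, with a slot open upwards, 42 mm long in x, 9 mm wide in y, floor 10 mm above the table. The link's lower loop stands loosely in the slot at the start, link and block axes parallel. Origin: centre of the underside.
- link: Loose drop link, 0.08 to 0.17 kg, 146 mm tall, upright in the block: lower loop, short neck, upper eye (6 mm dark steel wire), wooden grip on top. Origin: bottom of the lower loop; z up. The loop lies in its x-z plane (open along y), the eye in its y-z plane (open along x); each opening is 42 mm high, 24 mm wide, pointed at top and bottom. A half turn about z gives the same shape.
- link_grip (a point): In the link's pale wooden grip, 22 (x) x 12 (y) mm, which spans 108 to 146 mm above the link's origin: on its axis, 12 mm below its top, 30 mm above point eye. Axes as the link's; to be pinched from above across its 12 mm (y).
- eye (a point): Inside top of the link's eye, 104 mm above the link's origin: bears on point seat when the link hangs, to within a few mm.
- loop (a point): Inside bottom of the link's lower loop, 6 mm above the link's origin, 98 mm below point eye: where the tray's crook bears. Axes as the link's. The hanging link swings a little when touched; once crook and loop bear, the chain is stiff: a millimetre or so further down already loads it with over 20 N.
- tray: Loose hanging tray, 0.14 to 0.28 kg, standing on the table: aluminium tray 80 (x) x 100 (y) x 14 (z) mm with four fixed clay discs, a flat steel stem 26 (x) x 8 (y) mm rising from its middle to 113 mm, and on it a crook of 7 mm steel wire, open downwards, in the tray's y-z plane. Origin: centre of the underside.
- tray_grip (a point): On the axis of the tray's stem, 60 mm above the tray's underside, 105 mm below point crook. Axes as the tray's. Pinch the stem across its 8 mm (y); with the fingers leaning 30 to 45 degrees, pointing along the tray's +x and down, the gripper stays clear of the link hanging above.
- crook (a point): Underside of the crook's peak, 165 mm above the tray's underside (top of the wire 172 mm): bears on point loop when the tray hangs. The wire comes up from the stem at y = -16 mm, passes over the peak at y = 0 and ends in the free tip at y = +16 mm.
- crook_tip (a point): Lower end of the crook's free tip: y = +16 mm, 141.5 mm above the tray's underside. It enters the link's loop moving along the tray's +y; with this point 6 mm above point loop, the crook's peak still has 5 mm below the loop's top. Axes as the tray's.
- plate: Bystander, to be left alone: shallow white stoneware plate, 110 mm across. Origin: about the centre of its underside.
- shook: Bystander, to be left alone: spare steel S-hook lying flat, 88 mm long, 8 mm thick. Origin: about the centre of its underside.
- bowl: Bystander, to be left alone: terracotta bowl, 120 mm across, 55 mm high. Origin: about the centre of its underside.
- jar: Bystander, to be left alone: white glaze jar with black lid, 68 mm across, 90 mm high. Origin: about the centre of its underside.
- brushpot: Bystander, to be left alone: clay pot with three brush handles, 84 mm across, 214 mm high. Origin: about the centre of its underside.
- tiles: Bystander, to be left alone: plain fired-clay block, 60 x 60 x 36 mm. Origin: about the centre of its underside.
- scraper: Bystander, to be left alone: flat scraper with a handle. Origin: about the centre of its underside.
- brush: Bystander, to be left alone: brush with a wooden handle. Origin: about the centre of its underside.
There are look-alikes about, which are no part of the job. What is shaped like the tray but pink or yellow is not meant.

How it is judged:
On the way, in this order (a step that is already met when the one before it is completed fails the run):
1. the link hangs by its eye on the stand's hook, let go, while the tray still stands on the table (distance between eye and seat below 0.014 m and angle between link's own z axis and vertical below 0.35 rad and contact force between link and stand above 0.3 N and contact force between the fingers and link below 0.1 N and height (world z) of tray below 0.02 m), for 0.3 s.
2. the tray's crook sits in the link's lower loop and is tugged down with 7 to 20 N for 0.5 s, the tray held in the fingers (distance between eye and seat below 0.014 m and angle between each of link, tray's own z axis and vertical below 0.35 rad and contact force between link and stand above 0.3 N and distance between crook and loop below 0.014 m and contact force between tray and link above 0.3 N and contact force between tray and link above 7 N and contact force between the fingers and tray above 1 N), for 0.5 s.
At the end, for the whole second after the job is handed in: The link hangs by its eye on the hook (eye within 14 mm of the seat) and the tray by its crook in the link's loop (crook within 14 mm of the loop's bottom), over 15 mm clear of the table; both under 20 degrees off vertical, let go, slower than 0.08 m/s (distance between eye and seat below 0.014 m and angle between each of link, tray's own z axis and vertical below 0.35 rad and contact force between link and stand above 0.3 N and distance between crook and loop below 0.014 m and contact force between tray and link above 0.3 N and contact force between the fingers and tray below 0.1 N and contact force between the fingers and link below 0.1 N and height (world z) of tray above 0.015 m and linear speed of each of tray, link below 0.08 m/s); the robot touches nothing.
It fails at once if the chain is loaded with more than 21 N (tray on link, or link on stand) (contact force between tray and link above 21 N or contact force between link and stand above 21 N).
It fails at once if another thing on the table is shifted by more than 25 mm (distance of any of plate, shook, bowl, jar, brushpot, tiles, scraper, brush from where it was at the start of the episode above 0.025 m).
It also fails if it takes over 72 s, if anything falls off the work surface, if the arm or the gripper's body presses on something with over 40 N, if the wrist force passes 120 N, or if a joint passes its speed limit or range.

ROBOT

A 6-joint arm with a two-finger parallel gripper is mounted at the origin on the work surface. World frame = base frame: x ahead of the robot, y to its left, z up, the work surface at z = 0. Lengths are in m, angles in rad, forces in N, time in s.
With the tool pointing down it reaches from about 0.375 to 0.9 m from the base axis. Payload 3.1 kg.
Tool frame: the origin (TCP) lies midway between the tips of the shut fingers; the grasp point (between the pads) lies 19 mm behind it (pinch_z is the distance from the TCP to the grasp point, in m); y points along the fingers, z is the direction in which the jaws open and shut, and the axes are right-handed (so a half turn about y gives the same grasp; the last joint's range is limited). The gripper opens to 87 mm and grips with 3 to 60 N. Pads are 19 mm wide; open, the fingers measure 117 mm over their backs; the gripper's body (75 mm by 190 mm) begins 51 mm behind the grasp point.
Start: joints at [-1.284, 0.527, 1.433, -0, 1.181, -0.178], TCP at [0.28, -0.559, 0.223] pointing down, gripper open.
Joint ranges: [-3.08, 3.08], [-0.75, 2.2], [0.22, 2.44], [-1.43, 4.57], [0, 2.65], [-2.85, 2.85]. Speed limits (rad/s): [2.79, 2.79, 3.14, 3.14, 3.14, 3.14].

INTERFACE

Orientations are given as a unit quaternion [x, y, z, w].
In Python, from rig import * gives the robot as it stands.
- The arm moves only by the tool drive_tool, never from a script. Its argument "plan" is a list of rows, each a list of 7 numbers: the shift along the tool's x, y, z in mm, then the turn, a rotation vector about the tool's x, y, z in degrees, then the finger opening in mm, from 0 to 87. A call has 1 to 10 rows; each row is the pose to reach, as a shift and turn from the pose commanded when the call began, along the tool's axes at that moment; what a row does not reach only later rows make up. A row lasts 1/10 s, in which the tool goes at most 50 mm and 8.59 degrees, less where a joint would pass 70% of its speed; a pose out of reach is approached as far as the arm can. A call with a gripper value outside its range is refused whole. The fingers move at their own pace and stop on an object; "newtons" is the grip in N (left out, the last holds). Time passes only in rows, so rows that repeat a pose let the fingers close. It gives the time, the measured TCP pose, the force and the opening at its end, in the units of the state.
- get_obs(): the state, without advancing time (a new reading comes with each control period).
- camera(name): name is "scene" or "top" or "wrist"; returns the picture (420x560x3 uint8, blue, green, red); there is no depth.
- get_calibration(name): a dict with "fx", "fy", "cx", "cy" (pixels), "D" ([k1, k2, p1, p2, k3] as OpenCV has them; the pictures are not rectified), "origin" and "rotation" of the camera in the world; the wrist camera has in their place "tool_from_camera" (4x4, takes a point from camera to tool coordinates, whose origin is the TCP and whose axes are the tool frame's). Camera axes: x right, y down, z forward; pixel columns grow to the right and rows downward; lengths in m; the calibration is good to about 2 mm. A picture is of the moment at which its call begins: read the wrist's pose just before it. get_calibration takes no time and is no camera call.
- hand_in(): hands the job in, once; it reports no verdict.
Trained networks look in the newest picture that a camera, given by its name, has taken for a name from the list of things; names that differ only in an ending like _2 or _b are one class to them, and where a whole thing is asked for, a point or a joint stands for the part that bears it (a point fixed in the world has none). Each returns a list of dicts, best first, with "conf" (0 to 1); they miss things now and then, are a little off and sometimes report something else, mostly with a low value. They report only what shows in the picture. A call takes as long as a camera call. They do not tell look-alikes from the thing itself.
- spot_in(camera, target): "location" ([column, row] in pixels, amid what is visible of it).
- mark_of(camera, target): "location" ([column, row] in pixels: a listed point, or the origin of a listed thing).
The state is a dict: "time": time; "q": joint angles; "joint_velocities": joint speeds; "joint_torque": joint torques, N m; "position": TCP position; "tool_rot": TCP orientation; "ft_force": force on the tool from outside, world axes, zero at the start; "moment": the same for the moment, N m; "grip_width": finger opening in m.
Only numpy, scipy, OpenCV 4.12 (cv2) and the standard library are available. Lean on these libraries where they do the work, as an engineer would, in place of code of your own. Each camera call takes 0.05 s, during which the arm holds its last target. There are 200 camera calls.

## Working session

There is one attempt and no reset: what is moved stays moved. The work goes in short steps, Python scripts to look and compute and a tool call to move; the robot and the scene stay as the last step left them, time stands still between calls to the robot, and variables do not carry over. Pictures are saved under pics/ and viewed, about 8 in all and at most 12, crops included, and the job is handed in when it is done.

Besides the shell and the picture viewer there is one more tool, called after "Call:" by a JSON object that holds its "op" and its "data", one argument or row to a line. drive_tool: Moves the arm, as the interface text tells. Its arguments: {"type":"object","properties":{"plan":{"type":"array","items":{"type":"array","items":{"type":"number"}}},"newtons":{"type":"number"}},"required":["plan"]}

```bash
ls; mkdir -p pics
cat > h.py <<'E'
from rig import *
import numpy as np, cv2
from scipy.spatial.transform import Rotation as R
def cam(name):
    c=get_calibration(name); K=np.array([[c['fx'],0,c['cx']],[0,c['fy'],c['cy']],[0,0,1]]); D=np.array(c['D'],float)
    if 'origin' in c:
        o=np.array(c['origin']); r=np.array(c['rotation'])
        if r.size==4: r=R.from_quat(r).as_matrix()
    else:
        s=get_obs(); T=np.eye(4); T[:3,:3]=R.from_quat(s['tool_rot']).as_matrix(); T[:3,3]=s['position']
        T=T@np.array(c['tool_from_camera']); o=T[:3,3]; r=T[:3,:3]
    return K,D,o,r.reshape(3,3)
def ray(C,p):
    K,D,o,r=C; u=cv2.undistortPoints(np.array([[p]],float),K,D)[0,0]
    d=r@np.array([u[0],u[1],1]); return o,d/np.linalg.norm(d)
def atz(C,p,z):
    o,d=ray(C,p); return o+d*(z-o[2])/d[2]
def tri(rays):
    A=sum(np.eye(3)-np.outer(d,d) for o,d in rays); b=sum((np.eye(3)-np.outer(d,d))@o for o,d in rays)
    X=np.linalg.solve(A,b); return X,[float(np.linalg.norm((np.eye(3)-np.outer(d,d))@(X-o))) for o,d in rays]
def proj(C,X):
    K,D,o,r=C; return cv2.projectPoints(np.atleast_2d(X).astype(float),cv2.Rodrigues(r.T)[0],-r.T@o,K,D)[0][:,0]
E
cat > a.py <<'E'
from h import *
np.set_printoptions(precision=4,suppress=True)
im={}
for n in ['scene','top']:
    im[n]=camera(n); cv2.imwrite(f'pics/{n}0.png',cv2.resize(im[n],(800,600)))
    C=cam(n); print(n,C[0][0,0],C[2],C[3].tolist())
    for t in ['stand','seat','tip','block','link','link_grip','eye','loop','tray','tray_grip','crook','crook_tip']:
        try: print(t,[(np.round(d['location'],1).tolist(),round(d['conf'],2)) for d in mark_of(n,t)])
        except Exception as e: print(t,e)
print(get_obs())
E
python3 a.py
```

```text
pics
scene 379.56800390012376 [ 1.2449 -0.3367  0.9537] [[0.42128895997806326, 0.6105182476910738, -0.6706586922099965], [0.9069261485933557, -0.2829828600662109, 0.31209880151383196], [0.0007570985568595701, -0.739721684246831, -0.6729125178333416]]
stand [([308.3, 283.7], 0.58)]
seat [([302.4, 198.3], 0.94)]
tip [([298.4, 190.6], 0.74)]
block [([340.1, 253.4], 0.87), ([299.1, 190.1], 0.74), ([198.8, 261.3], 0.36)]
link [([346.2, 250.5], 0.65)]
link_grip [([347.0, 220.5], 0.65), ([368.6, 296.7], 0.28)]
eye [([345.2, 227.3], 0.73)]
loop [([343.1, 244.1], 0.53)]
tray [([170.6, 227.4], 0.91), ([193.5, 367.7], 0.85), ([170.0, 263.5], 0.58), ([222.6, 233.4], 0.58), ([206.4, 301.2], 0.57), ([343.9, 249.1], 0.45)]
tray_grip [([217.6, 222.6], 0.93), ([165.7, 250.1], 0.84), ([205.3, 288.1], 0.79), ([193.2, 356.7], 0.78), ([169.3, 218.5], 0.77), ([140.6, 294.4], 0.61)]
crook [([212.1, 202.3], 0.94), ([162.2, 225.3], 0.92), ([195.6, 265.1], 0.8), ([185.2, 337.7], 0.78), ([164.9, 191.7], 0.61)]
crook_tip [([215.0, 204.7], 0.91), ([202.3, 274.8], 0.88), ([191.7, 336.9], 0.79), ([157.2, 230.1], 0
[... 935 characters left out ...]
1, 258.9], 0.77), ([356.8, 187.6], 0.75), ([362.7, 294.6], 0.64), ([371.9, 242.7], 0.57)]
crook_tip [([351.0, 183.4], 0.93), ([374.4, 135.2], 0.8), ([376.1, 248.6], 0.7), ([320.5, 261.4], 0.51), ([364.2, 290.8], 0.5)]
{'time': 1.3, 'q': array([-1.2845,  0.5275,  1.4327, -0.    ,  1.1814, -0.1785]), 'joint_velocities': array([-0.0001,  0.0004,  0.0006,  0.0001,  0.0006,  0.0024]), 'joint_torque': array([ -0.0006, -44.0019, -17.6986,   0.0631,   0.0504,  -0.    ]), 'position': array([ 0.2802, -0.5587,  0.2225]), 'tool_rot': array([-0.1628,  0.6881, -0.6881,  0.1628]), 'ft_force': array([ 0.605 , -0.0569, -0.8437]), 'moment': array([-0.0026,  0.0104,  0.0692]), 'grip_width': 0.0868389583421277}
```

View pics/scene0.png

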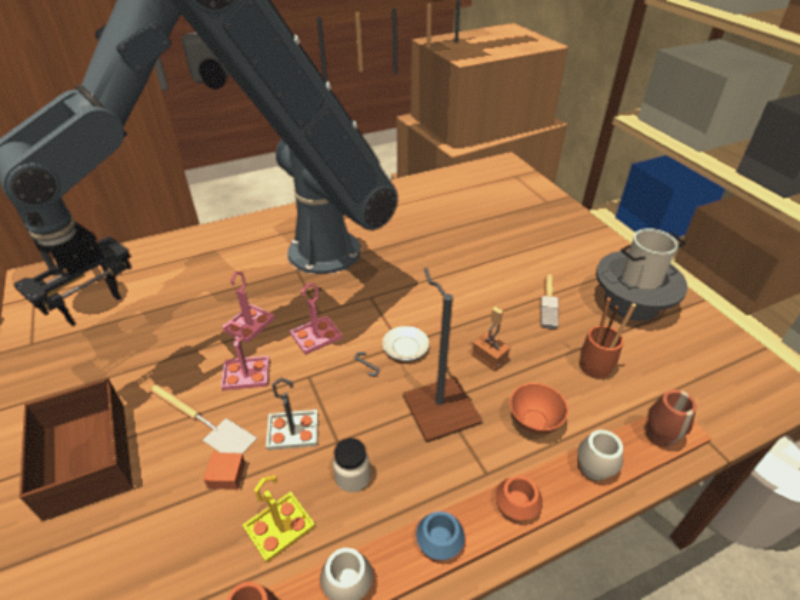

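View pics/top0.png

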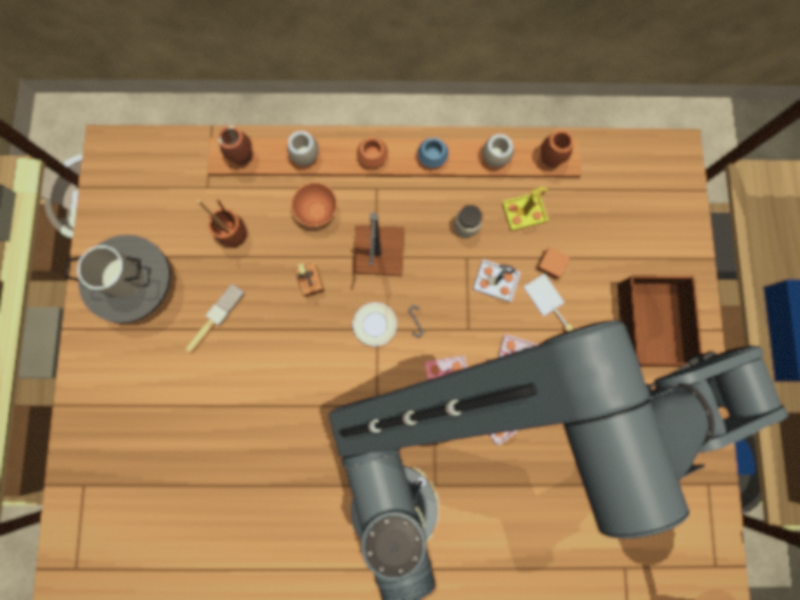

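The tray is the aluminium one with the dark stem (scene 205,298 / top 348,195 in 560-px pixels). The look-alikes are pink at scene (174,210), (220,228) and (172,259), and yellow at (195,365). The link stands in its block at scene (344,245) / top (217,196). The stand is at scene (308,284), with its hook pointing toward the robot. Next I triangulate coarsely.

```bash
cat > b.py <<'E'
from h import *
np.set_printoptions(precision=4,suppress=True)
S=cam('scene');T=cam('top')
for n,a,b in [('seat',(302.4,198.3),(257.5,175.4)),('tip',(298.4,190.6),(259.5,181.9)),('grip',(347,220.5),(213.8,184.9)),('eye',(345.2,227.3),(214.7,189.7)),('traygrip',(205.3,288.1),(351.7,191.3)),('crook',(195.6,265.1),(356.8,187.6)),('crtip',(202.3,274.8),(351,183.4)),('tray',(206.4,301.2),(347.7,194.5)),('stand',(308.3,283.7),(265,175)),('block',(340.1,253.4),(216.5,194.4))]:
    print(n,*tri([ray(S,a),ray(T,b)]))
print(get_calibration('wrist'))
E
python3 b.py
```

```text
seat [0.5626 0.0522 0.2905] [0.001724428033197894, 0.0017244280331979135]
tip [0.5409 0.0479 0.3022] [0.0008302421876606478, 0.0008302421876606695]
grip [0.5686 0.2068 0.1501] [0.001102252597248805, 0.0011022525972487502]
eye [0.561  0.2098 0.1127] [0.0015229318058812315, 0.0015229318058810688]
traygrip [ 0.5671 -0.2606  0.0719] [0.008393237131241515, 0.008393237131241682]
crook [ 0.557  -0.2654  0.1648] [0.002257668594025697, 0.0022576685940257687]
crtip [ 0.5768 -0.2538  0.1401] [7.392034397627316e-06, 7.392034397676785e-06]
tray [ 0.5679 -0.2617  0.0098] [0.004328654035884137, 0.004328654035884196]
stand [0.6403 0.0415 0.0121] [0.0015676404400723288, 0.0015676404400722706]
block [ 0.5661  0.2134 -0.0052] [0.00751011682402006, 0.007510116824020058]
{'fx': 293.97563931794264, 'fy': 293.97563931794264, 'cx': 275.9145066396589, 'cy': 210.9065736368903, 'D': array([-0.0277,  0.    ,  0.    ,  0.    ,  0.    ]), 'tool_from_camera': array([[-0.0007,  0.9629,  0.2699, -0.0729],
       [-0.    , -0.2699,  0.9629, -0.1616],
       [ 1.    ,  0.0006,  0.0002, -0.0002],
       [ 0.    ,  0.    ,  0.    ,  1.    ]])}
```

```bash
cat >> h.py <<'E'
np.set_printoptions(precision=4,suppress=True)
def Rtool(xdir_yaw,lean=0.0):
    # tool x along yaw at lean 0, y down; lean tips y toward +x(yaw)
    Rz=R.from_euler('z',xdir_yaw); 
    M=np.array([[1,0,0],[0,0,1],[0,-1,0]],float)  # columns: x=X, y=-Z, z=Y
    return (Rz*R.from_euler('y',-lean)*R.from_matrix(M)).as_matrix()
def go(p,Rt,R0=None,p0=None):
    s=get_obs(); R0=R.from_quat(s['tool_rot']).as_matrix() if R0 is None else R0
    p0=s['position'] if p0 is None else p0
    print('shift',np.round(R0.T@(np.array(p)-p0)*1000,1),'rot',np.round(np.degrees(R.from_matrix(R0.T@Rt).as_rotvec()),2))
E
python3 -c "
from h import *
s=get_obs(); print(R.from_quat(s['tool_rot']).as_matrix()); print(Rtool(0,.6)); go([.45,-.24,.34],Rtool(0))"
```

```text
[[-0.8939 -0.      0.4482]
 [-0.4482  0.     -0.8939]
 [ 0.     -1.     -0.    ]]
[[ 0.8253  0.5646  0.    ]
 [ 0.      0.      1.    ]
 [ 0.5646 -0.8253  0.    ]]
shift [-294.7 -117.5 -208.7] rot [   0.   -153.37   -0.  ]
```

Call:
{"op": "drive_tool", "data": {
  "plan": [
    [-295, -118, -209, 0, -153.4, 0, 87],
    [-295, -118, -209, 0, -153.4, 0, 87],
    [-295, -118, -209, 0, -153.4, 0, 87],
    [-295, -118, -209, 0, -153.4, 0, 87],
    [-295, -118, -209, 0, -153.4, 0, 87],
    [-295, -118, -209, 0, -153.4, 0, 87],
    [-295, -118, -209, 0, -153.4, 0, 87],
    [-295, -118, -209, 0, -153.4, 0, 87],
    [-295, -118, -209, 0, -153.4, 0, 87],
    [-295, -118, -209, 0, -153.4, 0, 87]
  ]
}}

```text
time: 2.3
position: [0.4508, -0.2384, 0.3413]
tool_rot: [0.59, -0.389, 0.39, -0.59]
ft_force: [-0.1, 0.2, 0.1]
grip_width: 0.0868
```

```bash
python3 -c "
from h import *
s=get_obs(); print(s['position'],s['q'],R.from_quat(s['tool_rot']).as_matrix()); go([.45,-.24,.34],Rtool(0))"
```

```text
[ 0.4508 -0.2384  0.3413] [-0.7057  0.2417  1.5533 -0.0001  1.345  -1.1087] [[ 0.3922  0.0012  0.9199]
 [-0.9199 -0.0011  0.3922]
 [ 0.0015 -1.      0.0006]]
shift [ 1.2  1.3 -1.4] rot [  0.02 -66.91   0.1 ]
```

```bash
cat > look.py <<'E'
from h import *
import sys,json,os
tag=sys.argv[1]; pts=sys.argv[2:]
C=cam('wrist'); im=camera('wrist'); cv2.imwrite(f'pics/{tag}.png',im)
db=json.load(open('db.json')) if os.path.exists('db.json') else {}
e={'K':C[0].tolist(),'D':C[1].tolist(),'o':C[2].tolist(),'r':C[3].tolist(),'m':{}}
for t in pts:
    m=mark_of('wrist',t); e['m'][t]=[(list(map(float,d['location'])),float(d['conf'])) for d in m]
    print(t,[(np.round(d['location'],1).tolist(),round(d['conf'],2)) for d in m])
db[tag]=e; json.dump(db,open('db.json','w'))
E
python3 look.py w1 tray tray_grip crook crook_tip; python3 -c "
from h import *
C=cam('wrist'); print(proj(C,[[.567,-.262,0.06],[.567,-.262,0]]))"
```

```text
tray [([135.3, 132.0], 0.96), ([327.9, 207.4], 0.77), ([212.5, 197.6], 0.68), ([223.9, 79.5], 0.68)]
tray_grip [([220.9, 71.8], 0.95), ([333.4, 217.7], 0.9), ([207.3, 205.2], 0.81), ([118.4, 134.4], 0.75), ([350.4, 245.1], 0.58)]
crook [([190.4, 224.8], 0.79), ([70.7, 139.8], 0.77), ([348.5, 245.4], 0.75), ([199.1, 54.8], 0.73)]
crook_tip [([189.3, 227.7], 0.98), ([86.1, 149.7], 0.88), ([206.8, 75.6], 0.76), ([355.7, 231.2], 0.75)]
[[339.5726 220.237 ]
 [332.5261 210.0795]]
```

View pics/w1.png

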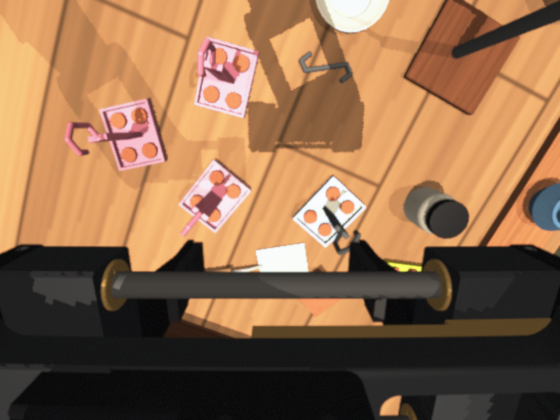

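The wanted tray (aluminium, dark stem) is at (330,208) with its crook at (348,245). The pinks are at (135,132), (225,80) and (213,197). The jar at (437,210) and the scraper at (280,257) are the tray's neighbours. Next come the stand and the link.

```bash
python3 -c "
from h import *
S=cam('wrist')
for n,p,z in [('grip',(333.4,217.7),.06),('crook',(348.5,245.4),.168),('tip',(355.7,231.2),.1415),('tray',(327.9,207.4),0)]: print(n,atz(S,p,z))
go([.43,0.0,.42],Rtool(0))"
```

```text
grip [ 0.5562 -0.2619  0.06  ]
crook [ 0.5555 -0.2649  0.168 ]
tip [ 0.5661 -0.2508  0.1415]
tray [ 0.5573 -0.2607  0.    ]
shift [-229.3  -79.5   72.8] rot [ -0.01 -67.6   -0.01]
```

Call:
{"op": "drive_tool", "data": {
  "plan": [
    [-229, -80, 73, 0, -67.6, 0, 87],
    [-229, -80, 73, 0, -67.6, 0, 87],
    [-229, -80, 73, 0, -67.6, 0, 87],
    [-229, -80, 73, 0, -67.6, 0, 87],
    [-229, -80, 73, 0, -67.6, 0, 87],
    [-229, -80, 73, 0, -67.6, 0, 87],
    [-229, -80, 73, 0, -67.6, 0, 87],
    [-229, -80, 73, 0, -67.6, 0, 87],
    [-229, -80, 73, 0, -67.6, 0, 87]
  ]
}}

```text
time: 3.45
position: [0.4296, -0.0002, 0.4205]
tool_rot: [-0.707, -0.0, 0.0, 0.707]
ft_force: [0.6, 0.2, 0.4]
grip_width: 0.087
```

```bash
python3 look.py w2 stand seat tip link_grip eye link block tray tray_grip crook crook_tip; python3 -c "
from h import *
go([.44,0.17,.36],Rtool(0))"
```

```text
stand [([294.5, 261.1], 0.59), ([366.0, 305.6], 0.21)]
seat [([317.9, 310.0], 0.76), ([137.6, 243.9], 0.46)]
tip [([323.2, 300.3], 0.83), ([248.5, 183.5], 0.64)]
link_grip [([411.4, 259.9], 0.88)]
eye [([401.4, 251.1], 0.89), ([379.8, 231.6], 0.66)]
link [([380.5, 228.8], 0.62), ([136.4, 239.1], 0.35)]
block [([376.0, 226.0], 0.73)]
tray [([124.6, 43.5], 0.88), ([112.3, 140.6], 0.77), ([149.4, 232.4], 0.75), ([204.0, 109.7], 0.63), ([293.1, 258.6], 0.52), ([323.4, 301.2], 0.48)]
tray_grip [([201.1, 107.0], 0.94), ([93.8, 137.0], 0.86), ([139.7, 239.0], 0.82), ([190.8, 295.4], 0.7), ([108.3, 34.2], 0.67)]
crook [([179.0, 103.5], 0.94), ([65.8, 12.9], 0.77), ([58.6, 174.7], 0.71), ([50.6, 136.4], 0.65)]
crook_tip [([125.7, 265.0], 0.86), ([54.6, 135.2], 0.86), ([175.2, 105.1], 0.59), ([66.0, 22.2], 0.56), ([378.5, 229.1], 0.33), ([152.6, 229.2], 0.28)]
shift [ 10.7  60.6 170.1] rot [-0.    0.15  0.  ]
```

View pics/w2.png

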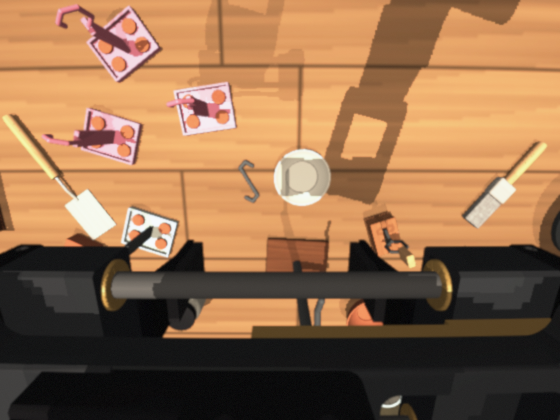

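The link stands at (390,240), twisted in its block. The hook at (320,305) is partly hidden by the gripper. I move outward so both fall in the clear upper half of the picture.

Call:
{"op": "drive_tool", "data": {
  "plan": [
    [170, 0, 130, 0, 0, 0, 87],
    [170, 0, 130, 0, 0, 0, 87],
    [170, 0, 130, 0, 0, 0, 87],
    [170, 0, 130, 0, 0, 0, 87],
    [170, 0, 130, 0, 0, 0, 87],
    [170, 0, 130, 0, 0, 0, 87]
  ]
}}

```text
time: 4.65
position: [0.6006, 0.1318, 0.419]
tool_rot: [-0.707, -0.001, 0.002, 0.707]
ft_force: [-0.3, -0.5, -0.1]
grip_width: 0.0872
```

```bash
python3 look.py w3 stand seat tip link_grip eye loop block ; python3 -c "
from h import *
print(get_obs()['position']);go([.6,0.20,.34],Rtool(0))"
```

```text
stand [([230.0, 181.4], 0.76), ([71.5, 149.2], 0.48)]
seat [([188.5, 159.4], 0.63), ([228.6, 182.6], 0.34)]
tip [([187.0, 135.1], 0.93), ([317.8, 144.5], 0.52)]
link_grip []
eye [([328.3, 150.5], 0.55), ([318.0, 148.6], 0.42)]
loop [([322.6, 147.6], 0.51)]
block [([316.5, 145.3], 0.73), ([331.5, 150.8], 0.67)]
[0.5987 0.1297 0.4213]
shift [ 1.4 81.3 70.3] rot [0.   0.11 0.04]
```

View pics/w3.png

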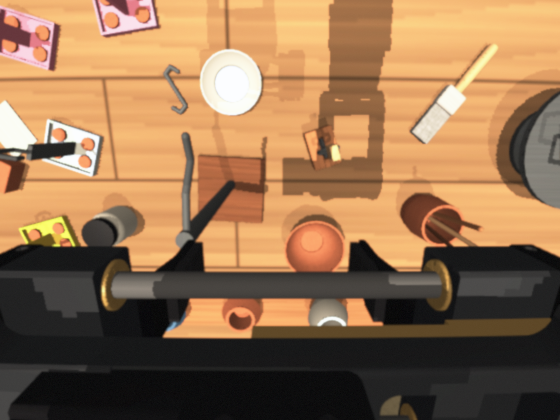

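The hook runs from the post top (183,240) to its tip (186,135), and the link grip's top is at (335,155). Now a closer look at the link.

Call:
{"op": "drive_tool", "data": {
  "plan": [
    [0, 130, 70, 0, 0, 0, 87],
    [0, 130, 70, 0, 0, 0, 87],
    [0, 130, 70, 0, 0, 0, 87],
    [0, 130, 70, 0, 0, 0, 87]
  ]
}}

```text
time: 5.45
position: [0.5943, 0.2017, 0.2841]
tool_rot: [0.707, -0.003, -0.007, -0.707]
ft_force: [-0.6, -0.6, -1.4]
grip_width: 0.087
```

```bash
python3 look.py w4 link_grip eye loop block link
python3 - <<'E'
from h import *
import json
im=cv2.imread('pics/w4.png'); print(get_obs()['position'])
cv2.imwrite('pics/w4c.png',cv2.resize(im[60:240,180:420],(800,600),interpolation=cv2.INTER_CUBIC))
db=json.load(open('db.json'))
def C(t): e=db[t]; return tuple(np.array(e[k]) for k in 'KDor')
for z,p in [(.316,(183,240)),(.305,(186,135)),(.308,(187,200)),(.308,(184.5,240)),(.294,(188.5,159.4)),(0,(230,181.4))]: print(z,p,atz(C('w3'),p,z))
E
```

```text
link_grip [([287.0, 169.9], 0.77)]
eye [([291.6, 162.8], 0.67)]
loop [([287.5, 160.3], 0.76)]
block [([280.2, 154.2], 0.8)]
link [([284.4, 157.5], 0.85)]
[0.6007 0.1996 0.2934]
0.316 (183, 240) [0.6295 0.0421 0.316 ]
0.305 (186, 135) [0.5315 0.0492 0.305 ]
0.308 (187, 200) [0.5918 0.0466 0.308 ]
0.308 (184.5, 240) [0.6326 0.041  0.308 ]
0.294 (188.5, 159.4) [0.5547 0.0467 0.294 ]
0 (230, 181.4) [0.6274 0.0401 0.    ]
```

View pics/w4c.png

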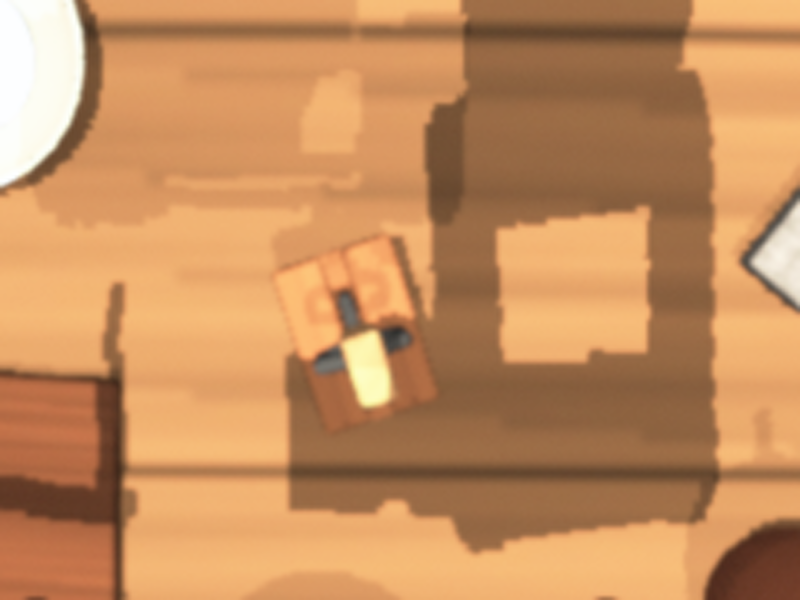

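The link's grip is at crop (365,370). The block edges give a link x-axis yaw of about +18.5°. I retake the picture now that the arm has settled.

```bash
python3 look.py w5 link_grip eye block link
python3 - <<'E'
from h import *
import json
im=cv2.imread('pics/w5.png'); s=get_obs(); print(s['position'],s['joint_velocities'])
db=json.load(open('db.json'))
def C(t): e=db[t]; return tuple(np.array(e[k]) for k in 'KDor')
def b(t,n): return db[t]['m'][n][0][0]
S=cam('scene');T=cam('top')
for n,z,a,c in [('link_grip',.144,(347,220.5),(213.8,184.9)),('eye',.114,(345.2,227.3),(214.7,189.7)),('block',0,(340.1,253.4),(216.5,194.4))]:
    print(n,'w4',atz(C('w4'),b('w4',n),z),'w5',atz(C('w5'),b('w5',n),z),'scene',atz(S,a,z),'top',atz(T,c,z),'tri',tri([ray(S,a),ray(T,c),ray(C('w5'),b('w5',n))]))
# segment grip top: pale yellow
hsv=cv2.cvtColor(im,cv2.COLOR_BGR2HSV)
print('grip hsv',hsv[170:178,286:294].reshape(-1,3)[::9].tolist())
g=im.astype(int)
m=((g[:,:,2]>225)&(g[:,:,1]>195)&(g[:,:,0]<190)&(g[:,:,0]>110)).astype(np.uint8)
m[:140]=0;m[200:]=0;m[:,:260]=0;m[:,320:]=0
n,l,st,ce=cv2.connectedComponentsWithStats(m)
for i in range(1,n):
    if st[i,4]>15: print(st[i],ce[i])
print([ (o['conf'],o['location']) for o in spot_in('wrist','link_grip')])
E
```

```text
link_grip []
eye [([288.1, 156.3], 0.91), ([280.7, 261.1], 0.42), ([172.3, 71.4], 0.19)]
block [([285.2, 149.1], 0.97)]
link [([285.9, 151.0], 0.8), ([177.2, 196.5], 0.47)]
[0.5995 0.2    0.2915] [ 0.0043  0.008   0.0019  0.     -0.0015 -0.0019]Traceback (most recent call last):
  File "<stdin>", line 9, in <module>
  File "<stdin>", line 6, in b
IndexError: list index out of range
```

Run:
```python
from h import *
import json
im=cv2.imread('pics/w5.png')
db=json.load(open('db.json'))
def C(t): e=db[t]; return tuple(np.array(e[k]) for k in 'KDor')
def b(t,n): return db[t]['m'][n][0][0]
S=cam('scene');T=cam('top')
print('grip w4',atz(C('w4'),b('w4','link_grip'),.144))
for n,z,a,c in [('eye',.114,(345.2,227.3),(214.7,189.7)),('block',0,(340.1,253.4),(216.5,194.4))]:
    print(n,'w4',atz(C('w4'),b('w4',n),z),'w5',atz(C('w5'),b('w5',n),z),'scene',atz(S,a,z),'top',atz(T,c,z),'tri',tri([ray(S,a),ray(T,c),ray(C('w5'),b('w5',n))]))
g=im.astype(int)
m=((g[:,:,2]>225)&(g[:,:,1]>195)&(g[:,:,0]<200)&(g[:,:,0]>100)).astype(np.uint8)
m[:130]=0;m[210:]=0;m[:,:260]=0;m[:,320:]=0
n,l,st,ce=cv2.connectedComponentsWithStats(m)
for i in range(1,n):
    if st[i,4]>15: print(st[i],ce[i])
cv2.imwrite('pics/w5c.png',cv2.resize(im[120:210,230:350],(800,600),interpolation=cv2.INTER_NEAREST))
```

```text
grip w4 [0.5585 0.2125 0.144 ]
eye w4 [0.5541 0.2187 0.114 ] w5 [0.5575 0.2133 0.114 ] scene [0.5624 0.2105 0.114 ] top [0.56   0.2082 0.114 ] tri (array([0.5595, 0.2115, 0.1107]), [0.0010649418100271836, 0.0030788296923942573, 0.002530245936086573])
block w4 [0.5526 0.2074 0.    ] w5 [0.5575 0.2135 0.    ] scene [0.568  0.2028 0.    ] top [0.5683 0.2196 0.    ] tri (array([ 0.5629,  0.2142, -0.0077]), [0.0064155750502804375, 0.009357373881910566, 0.00481680328541317])
[285 150  14  22 214] [291.4673 160.5701]
```

View pics/w5c.png

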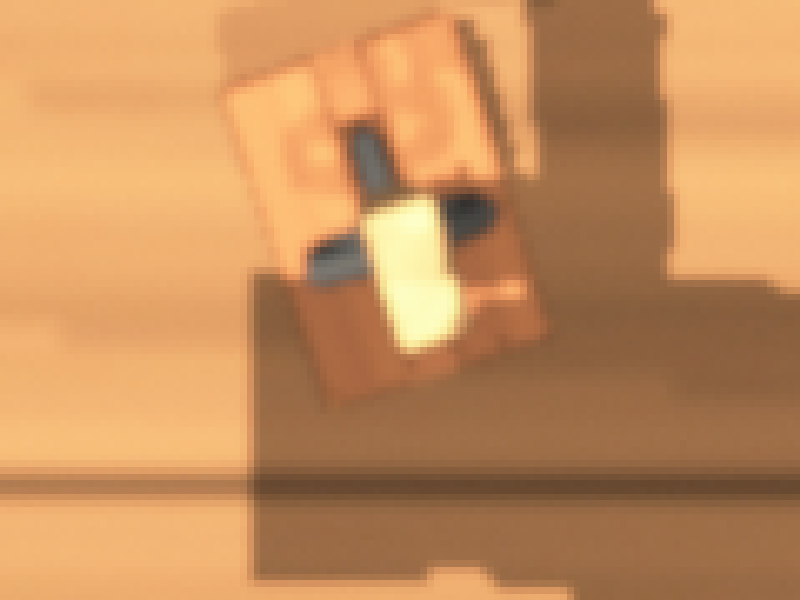

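Run:
```python
from h import *
import json
db=json.load(open('db.json'))
def C(t): e=db[t]; return tuple(np.array(e[k]) for k in 'KDor')
print(atz(C('w5'),(292,161.2),.156),atz(C('w5'),(287.5,151.6),.046))
c=[atz(C('w5'),(230+x/6.667,120+y/6.667),.046) for x,y in [(218,92),(440,15),(545,330),(330,405)]]
for i in range(4):
    d=c[(i+1)%4]-c[i]; print(np.linalg.norm(d),np.degrees(np.arctan2(d[1],d[0])))
go([.560,.2125,.26],Rtool(np.radians(19)))
print(proj(cam('scene'),[[.560,.2125,.144],[.56,.2125,.046]]),proj(cam('top'),[.560,.2125,.144]))
```

```text
[0.5583 0.2155 0.156 ] [0.5576 0.2152 0.046 ]
0.047050664747613734 108.7034335616948
0.06720741590795251 20.205697590556696
0.047534179423385836 -70.39206108750406
0.06794682739784808 -160.21348256535322
shift [-39.5  31.4  12.6] rot [  0.01 -18.86   0.09]
[[346.4757 219.7302]
 [342.8701 241.4383]] [[212.0002 187.6734]]
```

Call:
{"op": "drive_tool", "data": {
  "plan": [
    [-40, 60, 14, 0, -19.5, 0, 60],
    [-40, 60, 14, 0, -19.5, 0, 60],
    [-40, 100, 14, 0, -19.5, 0, 60],
    [-40, 130, 14, 0, -19.5, 0, 60],
    [-40, 155, 14, 0, -19.5, 0, 60],
    [-40, 166, 14, 0, -19.5, 0, 60],
    [-40, 166, 14, 0, -19.5, 0, 60],
    [-40, 166, 14, 0, -19.5, 0, 60]
  ]
}}

```text
time: 6.8
position: [0.56, 0.2144, 0.1255]
tool_rot: [-0.697, -0.121, 0.12, 0.697]
ft_force: [0.0, 0.6, 0.2]
grip_width: 0.0605
```

```bash
python3 look.py w6; python3 -c "
from h import *
s=get_obs();print(s['position'],s['grip_width'],s['time'],s['ft_force']);go([.559,.2145,.125],Rtool(np.radians(19.5)))"
```

```text
[0.5603 0.2144 0.126 ] 0.059865871759928205 6.85 [ 0.1961 -0.5592  0.4634]
shift [-1.2  1.   0.5] rot [0.03 0.17 0.17]
```

View pics/w6.png

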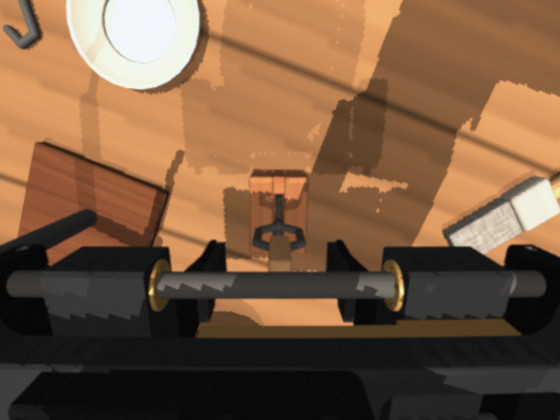

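The link is centred between the fingers (column 280) with its block edges upright in the image, so the yaw fits. Closing and lifting.

Call:
{"op": "drive_tool", "data": {
  "plan": [
    [0, 0, 0, 0, 0, 0, 8],
    [0, 0, 0, 0, 0, 0, 8],
    [0, 0, 0, 0, 0, 0, 8],
    [0, 0, 0, 0, 0, 0, 8],
    [0, 0, 0, 0, 0, 0, 8],
    [0, -10, 0, 0, 0, 0, 8],
    [0, -40, 0, 0, 0, 0, 8],
    [0, -80, 0, 0, 0, 0, 8]
  ],
  "newtons": 30
}}

```text
time: 7.65
position: [0.5576, 0.214, 0.204]
tool_rot: [0.697, 0.119, -0.123, -0.697]
ft_force: [1.0, 0.3, -0.5]
grip_width: 0.01
```

```bash
python3 -c "
from h import *
s=get_obs();print(s['position'],s['grip_width'],s['time'],s['ft_force'],s['joint_velocities'],s['q'])"
```

```text
[0.5576 0.214  0.204 ] 0.009951576661532912 7.65 [ 1.0488  0.2999 -0.457 ] [ 0.0007 -0.5283 -0.4094 -0.0005  0.8792 -0.0015] [ 0.1794  0.5133  1.5202  0.      1.113  -1.7346]
```

```bash
python3 -c "
from h import *
go([.60,.14,.43],Rtool(np.radians(-4)))"
```

```text
shift [  14.  -226.1  -83.7] rot [ 0.01 23.67 -0.28]
```

Call:
{"op": "drive_tool", "data": {
  "plan": [
    [0, -60, 0, 0, 8, 0, 8],
    [5, -110, -20, 0, 16, 0, 8],
    [14, -150, -50, 0, 23.6, 0, 8],
    [14, -200, -84, 0, 23.6, 0, 8],
    [14, -226, -84, 0, 23.6, 0, 8],
    [14, -226, -84, 0, 23.6, 0, 8],
    [14, -226, -84, 0, 23.6, 0, 8],
    [14, -226, -84, 0, 23.6, 0, 8],
    [14, -226, -84, 0, 23.6, 0, 8]
  ]
}}

```text
time: 8.55
position: [0.5994, 0.1404, 0.4286]
tool_rot: [0.707, -0.025, 0.022, -0.707]
ft_force: [0.2, 0.7, -0.3]
grip_width: 0.008
```

```bash
python3 look.py w7 stand seat tip link_grip eye
python3 - <<'E'
from h import *
s=get_obs();print(s['position'],s['grip_width'],s['joint_velocities'])
im=cv2.imread('pics/w7.png'); sc=camera('scene')
print('eye',mark_of('scene','eye')[:2],'loop',mark_of('scene','loop')[:2],'tip',mark_of('scene','tip')[:2],'seat',mark_of('scene','seat')[:2])
cv2.imwrite('pics/sc7.png',sc)
a=im[60:270,100:380]; b=sc[100:310,230:510]
cv2.imwrite('pics/c7.png',cv2.resize(np.hstack([a,b]),(800,300),interpolation=cv2.INTER_CUBIC))
E
```

```text
stand []
seat [([180.3, 168.8], 0.58), ([319.5, 153.5], 0.4)]
tip [([174.6, 144.1], 0.79), ([318.3, 147.2], 0.72)]
link_grip [([322.0, 152.4], 0.71)]
eye [([315.6, 147.9], 0.49)]
[0.6003 0.1401 0.43  ] 0.008013228086095558 [-0.0041 -0.0027 -0.0059 -0.0009  0.0004 -0.0011]
eye [{'location': [340.7, 227.7], 'conf': 0.56}] loop [{'location': [345.2, 244.6], 'conf': 0.46}] tip [{'location': [297.3, 191.7], 'conf': 0.6}] seat [{'location': [303.1, 194.4], 'conf': 0.76}, {'location': [280.0, 244.5], 'conf': 0.46}]
```

View pics/c7.png

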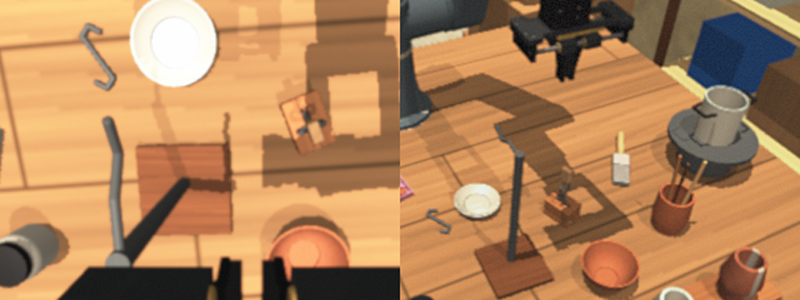

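The link was not lifted. It still stands in the block, and the fingers are empty at 8 mm because they had not finished closing when I lifted. I use this settled view to measure the stand, then regrasp with more closing time.

Run:
```python
from h import *
import json
db=json.load(open('db.json'))
def C(t): e=db[t]; return tuple(np.array(e[k]) for k in 'KDor')
W=C('w7')
for n,p,z in [('post',(182.6,240.6),.316),('tip',(175.6,145),.305),('bend V',(181.5,172),.292),('plate..',(319.5,147),.1)]: print(n,atz(W,p,z))
S=cam('scene');T=cam('top')
for n,p,q,w in [('tip',(297.8,191.1),(259.5,181.9),(175,144.6)),('seat',(302.7,197),(257.5,175.4),(180.3,168.8))]: print(n,tri([ray(S,p),ray(T,q),ray(W,w)]))
# grip position
im=cv2.imread('pics/w7.png').astype(int); m=((im[:,:,2]>205)&(im[:,:,1]>165)&(im[:,:,0]>90)).astype(np.uint8)
m[:130]=0;m[175:]=0;m[:,:300]=0;m[:,340:]=0
n,l,st,ce=cv2.connectedComponentsWithStats(m)
print(st[1:],ce[1:])
print('link grip',atz(W,(322,152.4),.15),proj(W,[[.5595,.2145,.156],[.5595,.2145,.046]]))
go([.560,.2145,.20],Rtool(np.radians(19.5)))
go([.560,.2145,.125],Rtool(np.radians(19.5)))
```

```text
post [0.6255 0.0448 0.316 ]
tip [0.5326 0.0487 0.305 ]
bend V [0.5601 0.0462 0.292 ]
plate.. [0.5571 0.2142 0.1   ]
tip (array([0.5373, 0.0473, 0.3   ]), [0.001977864029181209, 0.0036610989714960162, 0.005049571163859732])
seat (array([0.5599, 0.0506, 0.2959]), [0.002484496234345446, 0.0034179487443748314, 0.0052107707070897305])
[[300 131  13  25 168]
 [309 130   4   5  17]
 [332 130   8  24 173]
 [317 146   8  13  65]
 [300 149   2   7  11]] [[305.0238 141.5714]
 [310.5882 131.7059]
 [335.7457 140.6936]
 [320.5692 152.0308]
 [300.3636 152.5455]]
link grip [0.5619 0.2106 0.15  ] [[325.2241 150.8566]
 [315.4324 146.6745]]
shift [-45.5 230.6  71.7] rot [ -0.   -23.42   0.  ]
shift [-45.5 305.6  71.7] rot [ -0.   -23.42   0.  ]
```

Call:
{"op": "drive_tool", "data": {
  "plan": [
    [-46, 30, 72, 0, -8, 0, 60],
    [-46, 80, 72, 0, -16, 0, 60],
    [-46, 130, 72, 0, -23.4, 0, 60],
    [-46, 180, 72, 0, -23.4, 0, 60],
    [-46, 230, 72, 0, -23.4, 0, 60],
    [-46, 260, 72, 0, -23.4, 0, 60],
    [-46, 290, 72, 0, -23.4, 0, 60],
    [-46, 306, 72, 0, -23.4, 0, 60],
    [-46, 306, 72, 0, -23.4, 0, 60],
    [-46, 306, 72, 0, -23.4, 0, 60]
  ]
}}

```text
time: 10.1
position: [0.5602, 0.2149, 0.1249]
tool_rot: [0.697, 0.12, -0.119, -0.697]
ft_force: [0.3, -0.2, 0.1]
grip_width: 0.0601
```

Call:
{"op": "drive_tool", "data": {
  "plan": [
    [0, 0, 0, 0, 0, 0, 5],
    [0, 0, 0, 0, 0, 0, 5],
    [0, 0, 0, 0, 0, 0, 5],
    [0, 0, 0, 0, 0, 0, 5],
    [0, 0, 0, 0, 0, 0, 5],
    [0, 0, 0, 0, 0, 0, 5],
    [0, 0, 0, 0, 0, 0, 5],
    [0, 0, 0, 0, 0, 0, 5],
    [0, 0, 0, 0, 0, 0, 5],
    [0, 0, 0, 0, 0, 0, 5]
  ],
  "newtons": 30
}}

```text
time: 11.1
position: [0.5594, 0.2151, 0.1245]
tool_rot: [-0.697, -0.12, 0.12, 0.697]
ft_force: [0.3, 0.9, -0.1]
grip_width: 0.0121
```

```bash
python3 look.py w8 link_grip eye; python3 -c "
from h import *
s=get_obs();print(s['position'],s['grip_width'],s['time'],s['ft_force'],s['joint_velocities'])
print(proj(cam('wrist'),[s['position'],s['position']+[0,0,.019],[.56,.2145,.156]]))"
```

```text
link_grip [([274.6, 274.2], 0.73)]
eye []
[0.5595 0.215  0.1246] 0.012021246021983553 11.25 [0.1463 1.3054 0.0208] [-0.0002 -0.001   0.0014 -0.0015  0.0003 -0.0007]
[[275.7848 258.4443]
 [275.7807 273.5037]
 [274.4403 285.9482]]
```

```bash
python3 -c "
from h import *
go([.49,.0535,.334],Rtool(np.radians(-3)))"
```

```text
shift [-119.3 -209.5 -129.1] rot [-0.02 22.47 -0.  ]
```

Call:
{"op": "drive_tool", "data": {
  "plan": [
    [0, -20, 0, 0, 0, 0, 5],
    [0, -60, 0, 0, 0, 0, 5],
    [0, -110, 0, 0, 0, 0, 5],
    [-30, -150, -20, 0, 5, 0, 5],
    [-60, -180, -50, 0, 11, 0, 5],
    [-90, -200, -80, 0, 16, 0, 5],
    [-119, -210, -105, 0, 22.5, 0, 5],
    [-119, -210, -129, 0, 22.5, 0, 5],
    [-119, -210, -129, 0, 22.5, 0, 5],
    [-119, -210, -129, 0, 22.5, 0, 5]
  ]
}}

```text
time: 12.25
position: [0.49, 0.0532, 0.3342]
tool_rot: [-0.707, 0.02, -0.019, 0.707]
ft_force: [0.6, 0.1, -1.5]
grip_width: 0.012
```

Run:
```python
from h import *
s=get_obs();print(s['position'],s['grip_width'],s['time'],s['ft_force'],s['joint_velocities'])
sc=camera('scene'); cv2.imwrite('pics/sc8.png',sc)
p=s['position']; x=np.array([np.cos(-.052),np.sin(-.052),0])
for n in ['eye','loop','tip','seat','link_grip','link']: print(n,[(d['location'],d['conf']) for d in mark_of('scene',n)[:2]])
print('pred eye,loop,seat,tip',proj(cam('scene'),[p-[0,0,.0106],p-[0,0,.1086],[.56,.05,.294],[.537,.0512,.305]]))
cv2.imwrite('pics/c8.png',cv2.resize(sc[120:300,200:440],(800,600),interpolation=cv2.INTER_CUBIC))
```

```text
[0.49   0.0532 0.3342] 0.011980203802038496 12.25 [ 0.6225  0.1247 -1.5124] [0.0263 0.0085 0.0025 0.0046 0.0022 0.0001]
eye [([289.7, 173.4], 0.65)]
loop [([290.9, 199.5], 0.44)]
tip [([300.4, 189.9], 0.93), ([204.2, 287.5], 0.18)]
seat [([302.0, 197.0], 0.57)]
link_grip [([255.7, 257.4], 0.55), ([289.3, 166.7], 0.53)]
link [([292.7, 203.1], 0.76)]
pred eye,loop,seat,tip [[291.7411 173.6071]
 [290.972  200.4477]
 [301.9252 196.8688]
 [298.58   188.7106]]
```

View pics/c8.png

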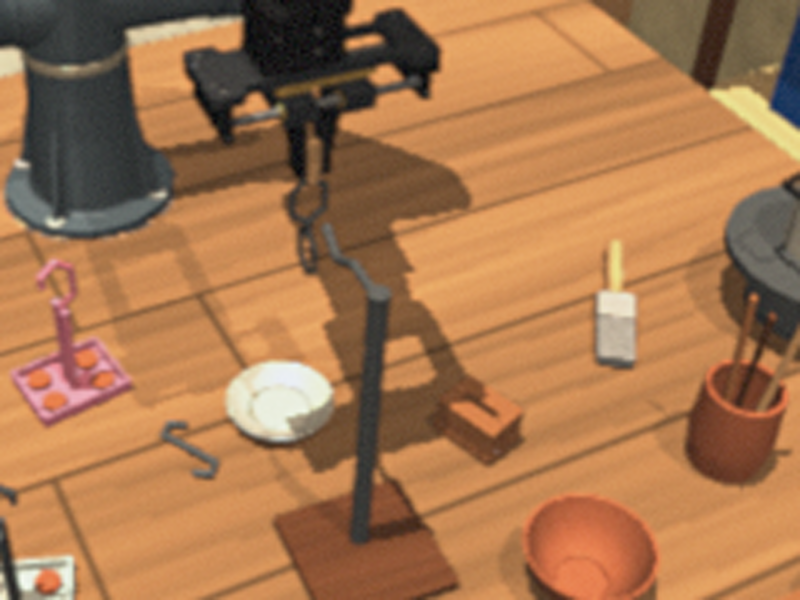

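The link hangs straight in the fingers. The tip at scene (298,189) and the eye at (291,174) agree with my predictions, so I thread the eye over the tip.

Call:
{"op": "drive_tool", "data": {
  "plan": [
    [15, 0, 0, 0, 0, 0, 5],
    [30, 0, 0, 0, 0, 0, 5],
    [45, 0, 0, 0, 0, 0, 5],
    [53, 2, 0, 0, 0, 0, 5],
    [60, 7, 0, 0, 0, 0, 5],
    [66, 11, 0, 0, 0, 0, 5],
    [70, 14, 0, 0, 0, 0, 5],
    [70, 14, 0, 0, 0, 0, 5],
    [70, 14, 0, 0, 0, 0, 5]
  ]
}}

```text
time: 13.5
position: [0.5599, 0.0499, 0.3204]
tool_rot: [-0.707, 0.019, -0.018, 0.707]
ft_force: [-0.5, -0.1, -2.4]
grip_width: 0.012
```

```bash
python3 look.py w9 tip
python3 - <<'E'
from h import *
s=get_obs();print(s['position'],s['grip_width'],s['time'],s['ft_force'])
sc=camera('scene'); cv2.imwrite('pics/sc9.png',sc); w=cv2.imread('pics/w9.png')
for n in ['eye','loop','seat']: print(n,[(d['location'],d['conf']) for d in mark_of('scene',n)[:2]])
p=s['position'];print(proj(cam('scene'),[p-[0,0,.0106],p-[0,0,.1086]]))
a=cv2.resize(sc[140:260,250:350],(500,600),interpolation=cv2.INTER_CUBIC); b=cv2.resize(w[150:290,205:345],(300,300)); b=cv2.copyMakeBorder(b,0,300,0,0,cv2.BORDER_CONSTANT)
cv2.imwrite('pics/c9.png',np.hstack([a,b]))
E
```

```text
tip [([269.1, 207.0], 0.72)]
[0.56   0.0499 0.3207] 0.011821057849391713 13.6 [ 0.4374 -0.304  -1.5922]
eye [([301.0, 193.5], 0.71)]
loop [([303.6, 214.1], 0.55), ([138.7, 293.1], 0.45)]
seat [([299.9, 197.6], 0.72), ([201.2, 273.6], 0.17)]
[[302.1452 192.2407]
 [300.7113 218.9157]]
```

View pics/c9.png

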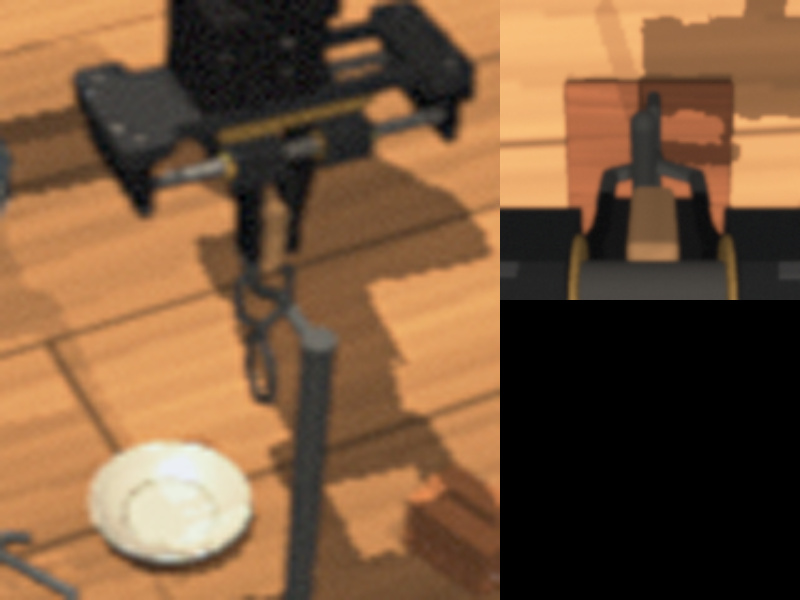

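The wrist view shows the hook tip standing out through the eye, centred at column 275. I check how far out it stands before lowering.

Run:
```python
from h import *
W=cam('wrist'); p=get_obs()['position']
for r in (193,195,199,204): print(r,(atz(W,(275.5,r),.307)-p)[:2]*1000)
for r in (237,239): print('griptop front',(atz(W,(273,r),p[2]+.031)-p)[:2]*1000)
```

```text
193 [-36.919    1.3693]
195 [-35.6732   1.3038]
199 [-33.1677   1.1721]
204 [-30.0094   1.0061]
griptop front [-25.4328  -0.3607]
griptop front [-24.4233  -0.4162]
```

Run:
```python
from h import *
W=cam('wrist'); p=get_obs()['position']
print(proj(W,[p+[-.011,0,-.0066],p+[-.011,0,.0314],p+[-.036,0.001,.307-p[2]],p+[-.027,.001,.307-p[2]]]))
im=cv2.imread('pics/w9.png').astype(int)
for r in range(184,272,2): print(r,im[r,275].tolist(),im[r,272].tolist())
```

```text
[[275.4734 237.2013]
 [275.3646 265.0972]
 [274.9748 194.5029]
 [275.7455 208.7084]]
184 [58, 88, 126] [79, 123, 177]
186 [45, 68, 98] [47, 73, 106]
188 [33, 50, 81] [34, 50, 82]
190 [39, 60, 101] [39, 59, 99]
192 [44, 58, 89] [40, 61, 102]
194 [41, 45, 49] [39, 57, 95]
196 [41, 42, 43] [36, 54, 90]
198 [42, 44, 45] [32, 47, 78]
200 [53, 56, 57] [35, 46, 69]
202 [52, 54, 55] [48, 51, 57]
204 [51, 53, 54] [58, 60, 62]
206 [53, 55, 56] [63, 66, 66]
208 [54, 56, 57] [63, 66, 67]
210 [52, 53, 54] [59, 61, 62]
212 [48, 50, 50] [53, 56, 57]
214 [47, 48, 49] [52, 55, 55]
216 [46, 48, 48] [52, 55, 55]
218 [47, 49, 49] [51, 54, 55]
220 [48, 49, 50] [53, 55, 55]
222 [46, 48, 49] [52, 55, 55]
224 [47, 49, 49] [52, 54, 55]
226 [47, 50, 49] [51, 54, 55]
228 [46, 48, 47] [52, 55, 56]
230 [45, 48, 49] [53, 56, 56]
232 [47, 49, 50] [52, 54, 55]
234 [46, 48, 49] [52, 54, 55]
236 [52, 59, 66] [56, 62, 70]
238 [56, 82, 111] [57, 82, 112]
240 [57, 83, 114] [58, 85, 117]
242 [58, 84, 115] [57, 86, 117]
244 [57, 84, 116] [58, 85, 117]
246 [58, 86, 117] [58, 87, 118]
248 [58, 86, 117] [59, 88, 119]
250 [59, 86, 117] [59, 88, 119]
252 [58, 85, 117] [58, 87, 119]
254 [58, 86, 118] [60, 88, 120]
256 [58, 85, 117] [58, 87, 119]
258 [59, 87, 118] [59, 88, 120]
260 [60, 87, 119] [59, 88, 120]
262 [64, 95, 130] [65, 96, 132]
264 [79, 118, 162] [80, 120, 165]
266 [83, 125, 172] [84, 128, 175]
268 [86, 129, 178] [85, 128, 177]
270 [83, 124, 171] [82, 123, 168]
```

Call:
{"op": "drive_tool", "data": {
  "plan": [
    [-3, 3, 0.5, 0, 0, 0, 5],
    [-5, 6, 0.5, 0, 0, 0, 5],
    [-5, 9, 0.5, 0, 0, 0, 5],
    [-5, 11, 0.5, 0, 0, 0, 5],
    [-5, 11, 0.5, 0, 0, 0, 5],
    [-5, 11, 0.5, 0, 0, 0, 5]
  ],
  "newtons": 8
}}

```text
time: 14.4
position: [0.556, 0.0501, 0.3097]
tool_rot: [0.707, -0.018, 0.019, -0.706]
ft_force: [2.4, -2.8, -1.1]
grip_width: 0.0119
```

Call:
{"op": "drive_tool", "data": {
  "plan": [
    [0, 1, 0, 0, 0, 0, 5],
    [0, 1, 0, 0, 0, 0, 5],
    [0, 1, 0, 0, 0, 0, 5]
  ]
}}

```text
time: 14.7
position: [0.556, 0.0501, 0.3094]
tool_rot: [0.707, -0.018, 0.019, -0.706]
ft_force: [1.0, -3.0, 3.5]
grip_width: 0.0121
```

Call:
{"op": "drive_tool", "data": {
  "plan": [
    [0, 1, 0, 0, 0, 0, 5],
    [0, 1, 0, 0, 0, 0, 5],
    [0, 1, 0, 0, 0, 0, 5]
  ]
}}

```text
time: 15.0
position: [0.5561, 0.0501, 0.3091]
tool_rot: [0.707, -0.018, 0.02, -0.706]
ft_force: [0.4, -3.3, 7.8]
grip_width: 0.0115
```

Call:
{"op": "drive_tool", "data": {
  "plan": [
    [0, 1, 0, 0, 0, 0, 5],
    [0, 1, 0, 0, 0, 0, 5],
    [0, 1, 0, 0, 0, 0, 5]
  ]
}}

```text
time: 15.3
position: [0.5563, 0.0502, 0.3086]
tool_rot: [0.707, -0.017, 0.02, -0.706]
ft_force: [-0.7, -2.8, 9.3]
grip_width: 0.012
```

Call:
{"op": "drive_tool", "data": {
  "plan": [
    [0, -1.5, 0, 0, 0, 0, 5],
    [0, -2, 0, 0, 0, 0, 5],
    [0, -2, 0, 0, 0, 0, 5]
  ]
}}

```text
time: 15.6
position: [0.556, 0.0502, 0.3089]
tool_rot: [0.707, -0.018, 0.019, -0.707]
ft_force: [1.6, -4.9, 3.5]
grip_width: 0.0121
```

```bash
python3 look.py w10
python3 - <<'E'
from h import *
s=get_obs();p=s['position'];print(p,s['ft_force'],s['time'])
W=cam('wrist'); im=cv2.imread('pics/w10.png').astype(int)
print(proj(W,[p+[-.011,0,-.0066],[p[0]-.027,p[1],.305]]))
for r in range(186,226,2): print(r,im[r,268:284].sum(1).tolist())
E
```

```text
[0.556  0.0502 0.3089] [ 0.2176 -4.5927  3.2851] 15.65
[[275.4793 237.1961]
 [274.0326 213.2801]]
186 [460, 434, 372, 320, 304, 303, 304, 302, 303, 304, 303, 306, 307, 303, 302, 304]
188 [424, 354, 271, 241, 244, 244, 246, 246, 243, 246, 243, 245, 248, 248, 246, 247]
190 [271, 224, 185, 170, 177, 183, 187, 185, 182, 182, 184, 183, 181, 187, 182, 181]
192 [176, 160, 163, 173, 173, 158, 149, 142, 146, 159, 173, 178, 175, 179, 179, 180]
194 [219, 176, 167, 183, 169, 142, 128, 128, 128, 141, 174, 199, 210, 212, 212, 210]
196 [243, 180, 160, 167, 150, 129, 122, 128, 128, 131, 153, 185, 203, 206, 206, 210]
198 [255, 184, 167, 162, 144, 128, 134, 138, 132, 134, 153, 188, 205, 209, 207, 209]
200 [252, 184, 160, 151, 145, 157, 169, 175, 172, 158, 162, 188, 207, 216, 217, 217]
202 [230, 168, 148, 144, 148, 163, 181, 181, 184, 174, 168, 186, 199, 205, 202, 205]
204 [253, 197, 189, 170, 160, 164, 181, 182, 185, 173, 180, 216, 243, 247, 243, 243]
206 [302, 303, 302, 262, 199, 173, 175, 185, 183, 178, 221, 310, 362, 372, 374, 373]
208 [319, 317, 306, 259, 202, 173, 180, 181, 178, 174, 214, 304, 360, 371, 372, 371]
210 [302, 298, 285, 244, 197, 175, 182, 188, 187, 181, 211, 287, 336, 347, 345, 346]
212 [273, 249, 232, 202, 176, 170, 182, 198, 203, 202, 221, 296, 343, 356, 358, 357]
214 [174, 165, 169, 167, 161, 165, 151, 159, 170, 176, 205, 289, 343, 356, 351, 356]
216 [170, 176, 180, 183, 183, 179, 171, 157, 152, 148, 188, 277, 325, 338, 336, 341]
218 [179, 186, 196, 194, 194, 183, 176, 168, 157, 144, 184, 271, 326, 337, 336, 335]
220 [178, 184, 192, 193, 191, 187, 177, 165, 153, 136, 146, 181, 214, 225, 226, 227]
222 [170, 174, 178, 182, 180, 174, 167, 157, 146, 132, 124, 143, 175, 195, 201, 204]
224 [154, 161, 165, 164, 168, 161, 157, 148, 138, 135, 134, 138, 151, 162, 173, 178]
```

Call:
{"op": "drive_tool", "data": {
  "plan": [
    [0, -1, -1, 0, 0, 0, 5],
    [0, -1, -2, 0, 0, 0, 5],
    [0, -1, -2, 0, 0, 0, 5]
  ]
}}

```text
time: 15.95
position: [0.5547, 0.0493, 0.3091]
tool_rot: [-0.706, 0.019, -0.018, 0.707]
ft_force: [2.0, -1.5, 1.5]
grip_width: 0.012
```

Call:
{"op": "drive_tool", "data": {
  "plan": [
    [0, 1, 0, 0, 0, 0, 5],
    [0, 2, 0, 0, 0, 0, 5],
    [0, 2, 0, 0, 0, 0, 5]
  ]
}}

```text
time: 16.25
position: [0.5553, 0.0485, 0.3079]
tool_rot: [0.707, -0.018, 0.019, -0.707]
ft_force: [2.5, -2.4, 4.0]
grip_width: 0.0117
```

Call:
{"op": "drive_tool", "data": {
  "plan": [
    [1, -1, -1, 0, 0, 0, 5],
    [1.5, -1, -1.5, 0, 0, 0, 5],
    [1.5, -1, -1.5, 0, 0, 0, 5]
  ]
}}

```text
time: 16.55
position: [0.5556, 0.0476, 0.3077]
tool_rot: [-0.706, 0.02, -0.018, 0.707]
ft_force: [0.8, -0.4, 1.2]
grip_width: 0.0117
```

Call:
{"op": "drive_tool", "data": {
  "plan": [
    [0, 1, 0, 0, 0, 0, 5],
    [0, 2, 0, 0, 0, 0, 5],
    [0, 2, 0, 0, 0, 0, 5]
  ]
}}

```text
time: 16.85
position: [0.5561, 0.0473, 0.3071]
tool_rot: [-0.707, 0.019, -0.018, 0.707]
ft_force: [-0.6, 0.0, 4.4]
grip_width: 0.012
```

Call:
{"op": "drive_tool", "data": {
  "plan": [
    [0, -1, 0, 0, 0, 0, 5],
    [0, -1, 0, 0, 0, 0, 20],
    [0, -1, 0, 0, 0, 0, 40],
    [0, -1, 0, 0, 0, 0, 60],
    [0, -1, 0, 0, 0, 0, 60],
    [0, -1, 0, 0, 0, 0, 60],
    [0, -1, 0, 0, 0, 0, 60],
    [0, -1, 0, 0, 0, 0, 60]
  ]
}}

```text
time: 17.65
position: [0.5566, 0.047, 0.3076]
tool_rot: [0.707, -0.019, 0.019, -0.707]
ft_force: [-0.6, 0.8, -0.1]
grip_width: 0.0571
```

Run:
```python
from h import *
s=get_obs();p=s['position'];print(p,s['ft_force'],s['time'],s['grip_width'])
sc=camera('scene'); cv2.imwrite('pics/sc11.png',sc)
for n in ['eye','loop','seat','link_grip','link']: print(n,[(d['location'],d['conf']) for d in mark_of('scene',n)[:2]])
print(proj(cam('scene'),[[.556,.0475,.294],[.556,.0475,.196],[.556,.0475,.324],[.556,.0475,.19]]))
```

```text
[0.5566 0.047  0.3076] [-0.5534  0.7642 -0.1037] 17.65 0.05711641245721858
eye [([384.2, 210.7], 0.58), ([298.6, 195.3], 0.53)]
loop [([301.6, 219.2], 0.47), ([194.6, 264.8], 0.44)]
seat [([299.8, 198.7], 0.94), ([302.0, 188.2], 0.22)]
link_grip [([300.1, 190.2], 0.77), ([299.4, 197.8], 0.46)]
link [([299.0, 223.2], 0.47), ([309.0, 285.9], 0.21)]
[[300.4208 196.2541]
 [299.107  222.3759]
 [300.8564 187.5744]
 [299.0316 223.873 ]]
```

```bash
python3 -c "
from h import *
go([.60,-.295,.33],Rtool(np.radians(-37)))"
```

```text
shift [  61.4  -22.4 -339.3] rot [-0.   33.97  0.  ]
```

Call:
{"op": "drive_tool", "data": {
  "plan": [
    [0, -30, 0, 0, 0, 0, 60],
    [0, -70, 0, 0, 0, 0, 60],
    [0, -110, -10, 0, 0, 0, 60],
    [0, -110, -60, 0, 6, 0, 60],
    [0, -110, -110, 0, 12, 0, 60],
    [10, -110, -160, 0, 18, 0, 60],
    [30, -90, -210, 0, 24, 0, 60],
    [50, -70, -255, 0, 30, 0, 60],
    [61, -45, -300, 0, 34, 0, 60],
    [61, -22, -339, 0, 34, 0, 60]
  ]
}}

```text
time: 18.95
position: [0.6007, -0.289, 0.3333]
tool_rot: [0.67, -0.224, 0.225, -0.67]
ft_force: [0.9, 0.4, 0.0]
grip_width: 0.0601
```

Call:
{"op": "drive_tool", "data": {
  "plan": [
    [0, 0, 0, 0, 0, 0, 60],
    [0, 0, 0, 0, 0, 0, 60],
    [0, 0, 0, 0, 0, 0, 60]
  ]
}}

```text
time: 19.25
position: [0.5999, -0.2861, 0.3349]
tool_rot: [-0.67, 0.224, -0.225, 0.671]
ft_force: [0.1, 0.3, -0.1]
grip_width: 0.0599
```

```bash
python3 look.py w12 tray tray_grip crook crook_tip
python3 - <<'E'
from h import *
import json
s=get_obs();p=s['position'];print(p,s['time'],s['joint_velocities'],s['q'])
db=json.load(open('db.json'));e=db['w12'];W=tuple(np.array(e[k]) for k in 'KDor')
for n,z in [('tray',0),('tray_grip',.06),('crook',.168),('crook_tip',.1415)]:
    for d in e['m'][n][:3]:
        X=atz(W,d[0],z)
        if np.linalg.norm(X[:2]-[.557,-.262])<.06: print(n,d,X)
# tray outline: aluminium bright grey
im=cv2.imread('pics/w12.png'); hsv=cv2.cvtColor(im,cv2.COLOR_BGR2HSV)
print('pred',proj(W,[.557,-.2625,.014]))
m=((hsv[:,:,1]<60)&(hsv[:,:,2]>130)).astype(np.uint8)
c=proj(W,[.557,-.2625,.014])[0].astype(int); mm=np.zeros_like(m); mm[max(0,c[1]-80):c[1]+80,max(0,c[0]-90):c[0]+90]=1; m*=mm
n,l,st,ce=cv2.connectedComponentsWithStats(m)
for i in range(1,n):
    if st[i,4]>200:
        pts=np.argwhere(l==i)[:,::-1].astype(np.float32); r=cv2.minAreaRect(pts); print(st[i],r,)
        b=cv2.boxPoints(r); P=[atz(W,q,.014) for q in b]; print(np.mean(P,0),[(round(float(np.linalg.norm(P[(k+1)%4]-P[k])),4),round(float(np.degrees(np.arctan2(*(P[(k+1)%4]-P[k])[1::-1]))),1)) for k in range(4)])
E
```

```text
tray [([169.7, 69.6], 0.7), ([272.5, 149.5], 0.69), ([298.6, 256.7], 0.65)]
tray_grip [([302.5, 274.2], 0.92), ([155.8, 59.5], 0.8), ([274.4, 149.9], 0.68)]
crook [([115.4, 33.1], 0.96), ([311.4, 311.6], 0.95), ([271.2, 156.1], 0.86)]
crook_tip [([282.1, 153.3], 0.93), ([116.3, 47.5], 0.84), ([315.5, 294.3], 0.78)]
[ 0.6    -0.2858  0.3353] 19.5 [-0.0058  0.0085 -0.0003  0.0006 -0.002  -0.0004] [-0.6124  0.489   1.1814  0.0001  1.4692 -1.5387]
tray [[272.5, 149.5], 0.69] [ 0.5636 -0.2666  0.    ]
tray_grip [[274.4, 149.9], 0.68] [ 0.5629 -0.2618  0.06  ]
crook [[271.2, 156.1], 0.86] [ 0.5604 -0.2638  0.168 ]
crook_tip [[282.1, 153.3], 0.93] [ 0.5672 -0.2532  0.1415]
pred [[271.9597 145.1764]]
[181  65  28  27 270] ((191.3103485107422, 77.2758560180664), (17.826751708984375, 29.339862823486328), 68.19859313964844)
[ 0.4022 -0.2994  0.014 ] [(0.0451, 72.4), (0.0249, -16.5), (0.0456, -107.3), (0.0251, 162.2)]
[ 235  113   74   69 2211] ((273.04998779296875, 147.14999389648438), (51.54512405395508, 64.51045989990234), 71.56505584716797)
[ 0.5612 -0.2636  0.014 ] [(0.1016, 70.8), (0.0809, -16.8), (0.106, -108.4), (0.0823, 160.1)]
[ 181  148   53   55 1934] ((201.8634033203125, 174.8707275390625), (56.3499755859375, 38.373294830322266), 20.2248592376709)
[ 0.5261 -0.3842  0.014 ] [(0.0647, 118.2), (0.09, 32.5), (0.0656, -59.1), (0.093, -148.1)]
[347 181  14  35 212] ((353.2055969238281, 197.62181091308594), (12.040751457214355, 34.12733840942383), 4.085616588592529)
[ 0.7086 -0.2054  0.014 ] [(0.0589, 142.8), (0.0202, 49.0), (0.059, -36.6), (0.0208, -131.2)]
```

Run:
```python
from h import *
S=cam('scene');T=cam('top')
for a in [(212.1,202.3),(162.2,225.3),(164.9,191.7),(185.2,337.7)]: print('crook',atz(S,a,.168))
for a in [(170.6,227.4),(222.6,233.4),(170,263.5),(193.5,367.7)]: print('base',atz(S,a,.0))
print('jar',atz(T,(327,153),.09),atz(S,(246,315),.09),'tiles',atz(T,(387,182),.036))
yt=np.array([.643*np.cos(np.radians(-18.5)),.643*np.sin(np.radians(-18.5)),-.766])
Rt=Rtool(np.radians(-18.5),np.radians(40)); print(Rt)
g=np.array([.5605,-.263,.06]); tcp=g+.019*Rt[:,1]; print(tcp)
for d in (.12,.0): go(tcp-d*Rt[:,1],Rt)
# body in tool frame vs pink crooks at grasp/pre
for d in (.12,0):
  for a in [(212.1,202.3),(162.2,225.3),(164.9,191.7)]:
    X=atz(S,a,.17); print(d,np.round(Rt.T@(X-(tcp-d*Rt[:,1]))*1000))
```

```text
crook [ 0.3334 -0.1462  0.168 ]
crook [ 0.3711 -0.3121  0.168 ]
crook [ 0.2174 -0.2704  0.168 ]
crook [ 0.7568 -0.3431  0.168 ]
base [ 0.2077 -0.2818  0.    ]
base [ 0.3145 -0.1225 -0.    ]
base [ 0.373  -0.3219  0.    ]
base [ 0.7446 -0.3469  0.    ]
jar [ 0.7001 -0.182   0.09  ] [ 0.7112 -0.1831  0.09  ] tiles [ 0.6082 -0.4068  0.036 ]
[[ 0.7265  0.6096  0.3173]
 [-0.2431 -0.204   0.9483]
 [ 0.6428 -0.766  -0.    ]]
[ 0.5721 -0.2669  0.0454]
shift [-107.2  197.7  -26. ] rot [  6.44 -17.67 -39.54]
shift [-34.2 289.8  -1.7] rot [  6.44 -17.67 -39.54]
0.12 [-121. -144.   39.]
0.12 [ -53.  -87. -106.]
0.12 [-175. -189. -115.]
0 [-121. -264.   39.]
0 [ -53. -207. -106.]
0 [-175. -309. -115.]
```

Run:
```python
from h import *
Rt=Rtool(np.radians(-18.5),np.radians(40)); tcp=np.array([.5721,-.2669,.0454])
b=tcp-.07*Rt[:,1]
for q in (b+[0,0,.13],b,tcp): print(q); go(q,Rt)
```

```text
[ 0.5294 -0.2526  0.229 ]
shift [-76.5 106.1 -15.9] rot [  6.44 -17.67 -39.54]
[ 0.5294 -0.2526  0.099 ]
shift [-76.8 236.1 -15.9] rot [  6.44 -17.67 -39.54]
[ 0.5721 -0.2669  0.0454]
shift [-34.2 289.8  -1.7] rot [  6.44 -17.67 -39.54]
```

Call:
{"op": "drive_tool", "data": {
  "plan": [
    [-40, 30, -8, 1.2, -3.3, -7.4, 60],
    [-77, 60, -16, 2.4, -6.6, -14.8, 60],
    [-77, 90, -16, 3.6, -9.9, -22.2, 60],
    [-77, 106, -16, 4.8, -13.2, -29.6, 60],
    [-77, 106, -16, 6.4, -17.7, -39.5, 60],
    [-77, 106, -16, 6.4, -17.7, -39.5, 60],
    [-77, 140, -16, 6.4, -17.7, -39.5, 60],
    [-77, 180, -16, 6.4, -17.7, -39.5, 60],
    [-77, 220, -16, 6.4, -17.7, -39.5, 60],
    [-77, 236, -16, 6.4, -17.7, -39.5, 60]
  ]
}}

```text
time: 20.5
position: [0.5706, -0.2485, 0.183]
tool_rot: [0.704, 0.099, 0.326, -0.623]
ft_force: [-0.3, 0.1, 0.3]
grip_width: 0.0603
```

```bash
python3 look.py w13 tray_grip crook crook_tip tray
python3 - <<'E'
from h import *
import json
s=get_obs();print(s['position'],s['time'],s['q'],R.from_quat(s['tool_rot']).as_matrix())
go(np.array([.5721,-.2669,.0454]),Rtool(np.radians(-18.5),np.radians(40)))
W=cam('wrist'); Rt=Rtool(np.radians(-18.5),0)
def P(x,y,z): return np.array([.5605,-.263,0])+[x*np.cos(-.3229)-y*np.sin(-.3229),x*np.sin(-.3229)+y*np.cos(-.3229),z]
print('pred grip crook tip tray',proj(W,[P(0,0,.06),P(0,0,.168),P(0,.016,.1415),P(0,0,0)]))
E
```

```text
tray_grip [([253.2, 251.6], 0.69), ([255.1, 128.5], 0.62)]
crook [([248.3, 328.8], 0.98), ([248.3, 229.1], 0.83)]
crook_tip [([262.9, 308.1], 0.68), ([259.2, 92.9], 0.44)]
tray [([258.3, 219.3], 0.72), ([261.4, 89.8], 0.61), ([28.7, 39.3], 0.44)]
[ 0.5702 -0.2492  0.1839] 20.75 [-0.6856  0.4558  1.9682  1.0073  0.2232 -2.8541] [[ 0.7671  0.5459  0.3369]
 [-0.2677 -0.2048  0.9415]
 [ 0.5829 -0.8124 -0.0109]]
shift [-74.5 117.2 -14.5] rot [ 1.22 -0.56 -4.35]
pred grip crook tip tray [[258.9972 127.2944]
 [250.8301 231.6933]
 [276.9025 199.3663]
 [261.8963  90.7434]]
```

The lean ran into the joint-6 limit because the wrist is near its singularity. I fit a quick kinematic model from the logged poses to choose the right wrist branch.

```bash
cat > kin.py <<'E'
from h import *
from scipy.optimize import least_squares
Q=[[-1.2845,.5275,1.4327,0,1.1814,-.1785],[-.7057,.2417,1.5533,-.0001,1.345,-1.1087],[.1794,.5133,1.5202,0,1.113,-1.7346],[-.6124,.489,1.1814,.0001,1.4692,-1.5387],[-.6856,.4558,1.9682,1.0073,.2232,-2.8541]]
P=[[.2802,-.5587,.2225],[.4508,-.2384,.3413],[.5576,.214,.204],[.6,-.2858,.3353],[.5702,-.2492,.1839]]
R0=[None,[[.3922,.0012,.9199],[-.9199,-.0011,.3922],[.0015,-1,.0006]],None,None,[[.7671,.5459,.3369],[-.2677,-.2048,.9415],[.5829,-.8124,-.0109]]]
ex=lambda a,t:R.from_euler(a,t).as_matrix()
def fk(q,k,s=(1,1)):
    h,a,L1,e,L2,d,lat,c6=k[:8]
    A=ex('z',q[0]); p=A@np.array([a,lat,h])
    B=A@ex('y',q[1]); p=p+B@np.array([0,0,L1])
    B=B@ex('y',q[2]); p=p+B@np.array([e,0,L2])
    B=B@ex('z',s[0]*q[3])@ex('y',q[4]); p=p+B@np.array([0,0,d])
    B=B@ex('z',s[1]*q[5]+c6)
    return p,B@np.array([[0,0,1],[1,0,0],[0,1,0]],float).T if 0 else np.column_stack([B[:,0],B[:,2],-B[:,1]])
def fit():
    best=None
    for s in [(1,1),(-1,1),(1,-1),(-1,-1)]:
        for c in (-1.57,0,1.57,3.1):
            def f(k):
                r=[]
                for q,p,r0 in zip(Q,P,R0):
                    pp,RR=fk(q,k,s); r+=list(pp-p)
                    if r0 is not None: r+=list(.3*(RR-np.array(r0)).ravel())
                return r
            o=least_squares(f,[.15,.0,.5,0,.4,.3,.1,c])
            if best is None or o.cost<best[0].cost: best=(o,s)
    return best
o,S=fit(); k=o.x
def ik(p,Rt,q0):
    lo=np.array([-3.08,-.75,.22,-1.43,0,-2.8]);hi=np.array([3.08,2.2,2.44,4.57,2.65,2.8])
    f=lambda q:np.r_[fk(q,k,S)[0]-p,.3*(fk(q,k,S)[1]-Rt).ravel()]
    return least_squares(f,np.clip(q0,lo+.01,hi-.01),bounds=(lo,hi))
if __name__=='__main__':
    print(S,k,'cost',o.cost,'maxres',abs(o.fun).max())
    flip=np.diag([-1,1,-1])
    for n,p,yaw in [('tray',[.5605,-.263,.06],-18.5),('hang',[.556,.0475,.091],-3),('lift',[.52,-.25,.2],-18.5)]:
        for lean in (30,40):
            for fl in (0,1):
                Rt=Rtool(np.radians(yaw),np.radians(lean)); Rt=Rt@flip if fl else Rt
                t=np.array(p)+.019*Rt[:,1]
                sols=set()
                for q4 in (-.8,0,.8,1.6,3.1,4):
                    for q6 in (-2,0,2):
                        r=ik(t,Rt,[np.arctan2(p[1],p[0]),.6,1.7,q4,.5,q6])
                        if r.cost<1e-7: sols.add(tuple(np.round(r.x,2)))
                print(n,lean,fl,sols)
E
python3 kin.py
```

```text
(1, 1) [0.274  0.0001 0.5882 0.1141 0.3916 0.3054 0.111  4.7124] cost 5.947611844608984e-09 maxres 6.14836418376119e-05
tray 30 0 {(np.float64(-0.71), np.float64(0.74), np.float64(1.95), np.float64(1.76), np.float64(0.19), np.float64(2.61))}
tray 30 1 {(np.float64(-0.71), np.float64(0.74), np.float64(1.95), np.float64(1.76), np.float64(0.19), np.float64(-0.53))}
tray 40 0 {(np.float64(-0.74), np.float64(0.79), np.float64(2.06), np.float64(2.48), np.float64(0.44), np.float64(1.85))}
tray 40 1 {(np.float64(-0.74), np.float64(0.79), np.float64(2.06), np.float64(2.48), np.float64(0.44), np.float64(-1.29))}
hang 30 0 {(np.float64(-0.14), np.float64(0.64), np.float64(2.1), np.float64(2.8), np.float64(0.13), np.float64(1.83))}
hang 30 1 {(np.float64(-0.14), np.float64(0.64), np.float64(2.1), np.float64(2.8), np.float64(0.13), np.float64(-1.31))}
hang 40 0 {(np.float64(-0.15), np.float64(0.72), np.float64(2.21), np.float64(3.01), np.float64(0.48), np.float64(1.61))}
hang 40 1 {(np.float64(-0.15), np.float64(0.72), np.float64(2.21), np.float64(3.01), np.float64(0.48), np.float64(-1.53))}
lift 30 0 {(np.float64(-0.75), np.float64(0.41), np.float64(1.98), np.float64(0.67), np.float64(0.34), np.float64(-2.59))}
lift 30 1 {(np.float64(-0.75), np.float64(0.41), np.float64(1.98), np.float64(0.67), np.float64(0.34), np.float64(0.55))}
lift 40 0 {(np.float64(-0.79), np.float64(0.44), np.float64(2.1), np.float64(1.69), np.float64(0.3), np.float64(2.64))}
lift 40 1 {(np.float64(-0.79), np.float64(0.44), np.float64(2.1), np.float64(1.69), np.float64(0.3), np.float64(-0.5))}
```

```bash
cat > t.py <<'E'
from kin import *
flip=np.diag([-1,1,-1])
s=get_obs(); R0=R.from_quat(s['tool_rot']).as_matrix(); p0=s['position']
Rt=Rtool(np.radians(-18.5),np.radians(40))@flip
p=np.array([.5294,-.2526,.235])
print('shift',R0.T@(p-p0)*1000)
for g in (0,45,90,135,180):
    # roll part first then lean
    M=R0@R.from_rotvec([0,np.radians(g),0]).as_matrix(); r=ik(p,M,s['q']+[0,0,0,0,0,np.radians(g)]); print(g,r.cost,r.x)
r=ik(p,Rt,[-.79,.44,2.1,1.7,.3,-.5]); print(r.cost,r.x)
r1=R.from_matrix(R0.T@Rt).as_rotvec(degrees=True); print(r1)
E
python3 t.py
```

```text
shift [ -0.5698 -63.0962 -17.5392]
0 3.9789970307504773e-19 [-0.7572  0.3179  1.9986  0.7722  0.3301 -2.6635]
45 8.90432252672459e-22 [-0.7572  0.3179  1.9986  0.7722  0.3301 -1.8781]
90 3.7287674400416866e-22 [-0.7572  0.3179  1.9986  0.7722  0.3301 -1.0927]
135 2.807901633867494e-22 [-0.7572  0.3179  1.9986  0.7722  0.3301 -0.3073]
180 2.8261591948274215e-22 [-0.7572  0.3179  1.9986  0.7722  0.3301  0.4781]
1.5870016697218404e-28 [-0.793   0.3265  2.0532  1.1971  0.3181  0.0203]
[  6.8047 179.3057   1.9173]
```

Call:
{"op": "drive_tool", "data": {
  "plan": [
    [0, -30, -10, 0, 0, 0, 60],
    [0, -63, -18, 0, 0, 0, 60],
    [0, -63, -18, 0, 0, 0, 60]
  ]
}}

```text
time: 21.05
position: [0.5288, -0.2542, 0.2384]
tool_rot: [0.705, 0.1, 0.328, -0.621]
ft_force: [0.6, 0.1, -0.6]
grip_width: 0.06
```

```bash
python3 t.py | head -1;  python3 t.py | tail -2; python3 -c "
from h import *
s=get_obs();print(s['position'],s['q'],s['time'],R.from_quat(s['tool_rot']).as_matrix())"
```

```text
shift [-1.9612  2.6958  1.7504]
1.5870016697218404e-28 [-0.793   0.3265  2.0532  1.1971  0.3181  0.0203]
[  6.4191 179.325    2.2038]
[ 0.5288 -0.2542  0.2384] [-0.7601  0.3117  1.9978  0.7678  0.3317 -2.6601] 21.05 [[ 0.7648  0.5481  0.3387]
 [-0.2669 -0.2089  0.9408]
 [ 0.5864 -0.8099 -0.0135]]
```

Commanded pose tracks the real one. Now the half turn about the tool axis (joint 6 rising).

Call:
{"op": "drive_tool", "data": {
  "plan": [
    [0, 0, 0, 0, 8.5, 0, 60],
    [0, 0, 0, 0, 17, 0, 60],
    [0, 0, 0, 0, 25.5, 0, 60],
    [0, 0, 0, 0, 34, 0, 60],
    [0, 0, 0, 0, 42.5, 0, 60],
    [0, 0, 0, 0, 51, 0, 60],
    [0, 0, 0, 0, 59.5, 0, 60],
    [0, 0, 0, 0, 68, 0, 60],
    [0, 0, 0, 0, 76.5, 0, 60],
    [0, 0, 0, 0, 85, 0, 60]
  ]
}}

```text
time: 22.05
position: [0.5296, -0.2531, 0.2345]
tool_rot: [0.296, -0.35, 0.717, -0.525]
ft_force: [0.5, 0.3, -0.2]
grip_width: 0.06
```

Call:
{"op": "drive_tool", "data": {
  "plan": [
    [0, 0, 0, 0, 8.5, 0, 60],
    [0, 0, 0, 0, 17, 0, 60],
    [0, 0, 0, 0, 25.5, 0, 60],
    [0, 0, 0, 0, 34, 0, 60],
    [0, 0, 0, 0, 42.5, 0, 60],
    [0, 0, 0, 0, 51, 0, 60],
    [0, 0, 0, 0, 59.5, 0, 60],
    [0, 0, 0, 0, 68, 0, 60],
    [0, 0, 0, 0, 76.5, 0, 60],
    [0, 0, 0, 0, 85, 0, 60]
  ]
}}

```text
time: 23.05
position: [0.5297, -0.2531, 0.2345]
tool_rot: [-0.266, -0.613, 0.729, -0.15]
ft_force: [-0.2, 0.2, -0.5]
grip_width: 0.0599
```

```bash
cat > t2.py <<'E'
from h import *
s=get_obs();print(s['position'],s['q'],s['time'])
F=np.diag([-1,1,-1]); Rt=Rtool(np.radians(-18.5),np.radians(40))@F; tcp=np.array([.5721,-.2669,.0454])
b=tcp-.07*Rt[:,1]
for q in (b+[0,0,.13],b,tcp): go(q,Rt)
E
python3 t2.py
```

```text
[ 0.5297 -0.2531  0.2345] [-0.7577  0.3194  1.9975  0.7711  0.3306  0.3111] 23.05
shift [ 3.4  4.2 -1. ] rot [-0.84  9.04  4.49]
shift [ 77.7 109.9 -15.1] rot [-0.84  9.04  4.49]
shift [ 72.2 179.7 -15.7] rot [-0.84  9.04  4.49]
```

Call:
{"op": "drive_tool", "data": {
  "plan": [
    [3, 4, -1, -0.4, 4.5, 2.2, 60],
    [3, 4, -1, -0.8, 9, 4.5, 60],
    [25, 35, -5, -0.8, 9, 4.5, 60],
    [45, 63, -9, -0.8, 9, 4.5, 60],
    [62, 87, -12, -0.8, 9, 4.5, 60],
    [78, 110, -15, -0.8, 9, 4.5, 60],
    [78, 110, -15, -0.8, 9, 4.5, 60],
    [78, 110, -15, -0.8, 9, 4.5, 60],
    [78, 110, -15, -0.8, 9, 4.5, 60]
  ]
}}

```text
time: 23.95
position: [0.5279, -0.2527, 0.0961]
tool_rot: [-0.342, -0.618, 0.696, -0.131]
ft_force: [0.0, -0.7, -0.1]
grip_width: 0.0602
```

```bash
python3 t2.py; python3 look.py w14 tray_grip crook crook_tip tray
python3 - <<'E'
from h import *
s=get_obs(); print(s['position'],s['ft_force'])
W=cam('wrist')
def P(x,y,z): a=np.radians(-18.5); return np.array([.5605,-.263,0])+[x*np.cos(a)-y*np.sin(a),x*np.sin(a)+y*np.cos(a),z]
print('pred grip crook tip tray',proj(W,[P(0,0,.06),P(0,0,.168),P(0,.016,.1415),P(0,0,0)]))
im=cv2.imread('pics/w14.png'); hsv=cv2.cvtColor(im,cv2.COLOR_BGR2HSV)
print('corners pred',proj(W,[P(-.04,-.05,.014),P(.04,-.05,.014),P(.04,.05,.014),P(-.04,.05,.014)]).round(1).tolist())
m=((hsv[:,:,1]<60)&(hsv[:,:,2]>110)).astype(np.uint8); n,l,st,ce=cv2.connectedComponentsWithStats(m)
for i in range(1,n):
    if st[i,4]>300: print(st[i],cv2.boxPoints(cv2.minAreaRect(np.argwhere(l==i)[:,::-1].astype(np.float32))).round().tolist())
E
```

```text
[ 0.5279 -0.2527  0.0961] [-0.7948  0.6597  2.1592  2.3641  0.4271 -1.2191] 23.95
shift [ -86.  -101.4   -0.2] rot [0.02 0.26 0.31]
shift [-3.  -1.3 -0.6] rot [0.02 0.26 0.31]
shift [-3.4 68.7 -0.6] rot [0.02 0.26 0.31]
tray_grip [([290.2, 42.4], 0.9), ([273.0, 221.7], 0.84)]
crook [([275.9, 132.9], 0.87)]
crook_tip [([243.7, 162.2], 0.82)]
tray [([274.6, 246.3], 0.95), ([287.6, 91.5], 0.9)]
[ 0.5295 -0.2535  0.1001] [0.4596 0.1028 0.3229]
pred grip crook tip tray [[274.0749 228.4322]
 [274.0341 139.0439]
 [243.0604 171.4121]
 [274.0867 251.0295]]
corners pred [[332.0, 291.7], [326.1, 207.3], [222.8, 206.5], [215.3, 290.9]]
[ 115   88   82   77 2751] [[114.0, 113.0], [180.0, 87.0], [207.0, 153.0], [141.0, 180.0]]
[ 353  191  114   68 3604] [[351.0, 238.0], [384.0, 188.0], [467.0, 243.0], [434.0, 293.0]]
[ 221  198  111   75 4718] [[221.0, 272.0], [221.0, 198.0], [331.0, 198.0], [331.0, 272.0]]
[  8 273  34  19 573] [[8.0, 273.0], [41.0, 273.0], [41.0, 291.0], [8.0, 291.0]]
[511 273  31  19 521] [[511.0, 273.0], [541.0, 273.0], [541.0, 291.0], [511.0, 291.0]]
[ 158  274  236   20 4608] [[158.0, 274.0], [393.0, 274.0], [393.0, 293.0], [158.0, 293.0]]
```

```bash
python3 look.py w15 tray_grip crook crook_tip tray
python3 - <<'E'
from h import *
s=get_obs(); print(s['position'],s['ft_force'],s['time'])
W=cam('wrist')
def P(x,y,z): a=np.radians(-18.5); return np.array([.5605,-.263,0])+[x*np.cos(a)-y*np.sin(a),x*np.sin(a)+y*np.cos(a),z]
print('pred grip crook tip tray',proj(W,[P(0,0,.06),P(0,0,.168),P(0,.016,.1415),P(0,0,0)]))
im=cv2.imread('pics/w15.png'); hsv=cv2.cvtColor(im,cv2.COLOR_BGR2HSV)
m=((hsv[:,:,1]<60)&(hsv[:,:,2]>110)).astype(np.uint8)
for c in (230,240,250,300,310,320): 
    r=np.where(m[:260,c])[0]; print(c,r.min(),end=' ')
print('far edge pred',proj(W,[P(.04,-.04,.014),P(.04,.04,.014)]))
for dx in (0,.004,.008): print(dx,proj(W,[P(dx,0,.06),P(dx,0,.168),P(dx,.016,.1415),P(dx,0,0)])[:,1], proj(W,[P(.04+dx,0.03,.014)]))
E
```

```text
tray_grip [([274.7, 228.5], 0.68), ([291.8, 46.4], 0.67)]
crook [([272.1, 140.5], 0.89)]
crook_tip [([247.3, 168.0], 0.61)]
tray [([289.6, 91.1], 0.71), ([275.6, 249.1], 0.58)]
[ 0.5291 -0.2533  0.0997] [ 0.2356 -0.0303 -0.3759] 24.45
pred grip crook tip tray [[274.1681 227.7264]
 [274.1026 137.7841]
 [243.0793 170.3909]
 [274.1861 250.4318]]
230 206 240 206 250 206 300 143 310 149 320 207 far edge pred [[315.8824 206.5452]
 [233.1311 205.9385]]
0 [227.7264 137.7841 170.3909 250.4318] [[243.4725 206.0132]]
0.004 [222.8935 130.4593 163.845  246.407 ] [[243.684  202.2939]]
0.008 [218.1299 123.328  157.4427 242.4281] [[243.8933 198.6175]]
```

All predictions match the picture within about 2 px, so I advance and grasp the stem.

Call:
{"op": "drive_tool", "data": {
  "plan": [
    [0, 25, 0, 0, 0, 0, 60],
    [0, 45, 0, 0, 0, 0, 60],
    [0, 60, 0, 0, 0, 0, 50],
    [0, 70, 0, 0, 0, 0, 40],
    [0, 70, 0, 0, 0, 0, 30],
    [0, 70, 0, 0, 0, 0, 3],
    [0, 70, 0, 0, 0, 0, 3],
    [0, 70, 0, 0, 0, 0, 3],
    [0, 70, 0, 0, 0, 0, 3],
    [0, 70, 0, 0, 0, 0, 3]
  ],
  "newtons": 45
}}

```text
time: 25.45
position: [0.5716, -0.2675, 0.0458]
tool_rot: [-0.344, -0.616, 0.696, -0.134]
ft_force: [-0.7, 0.1, 1.1]
grip_width: 0.0079
```

Call:
{"op": "drive_tool", "data": {
  "plan": [
    [0, 0, 0, 0, 0, 0, 3],
    [0, 0, 0, 0, 0, 0, 3],
    [0, 0, 0, 0, 0, 0, 3],
    [0, 0, 0, 0, 0, 0, 3],
    [0, 0, 0, 0, 0, 0, 3]
  ]
}}

```text
time: 25.95
position: [0.5716, -0.2675, 0.0457]
tool_rot: [-0.344, -0.616, 0.696, -0.134]
ft_force: [-2.5, 1.1, 5.9]
grip_width: 0.0078
```

```bash
python3 look.py w16 tray_grip crook crook_tip tray
cat > t3.py <<'E'
from kin import *
s=get_obs(); p0=s['position']; R0=R.from_quat(s['tool_rot']).as_matrix(); print(p0,s['ft_force'],s['time'],s['grip_width'],s['q'])
F=np.diag([-1,1,-1])
a=R0@F; yaw=np.arctan2(a[1,2],a[0,2])-np.pi/2; print('yaw',np.degrees(yaw),'lean',np.degrees(np.arctan2(R0[:,1]@[np.cos(yaw),np.sin(yaw),0],-R0[2,1])))
up=R0.T@[0,0,1]*1000; print('up 1m in tool',up)
# hang target: lifted first
g0=p0-.019*R0[:,1]; print('grasp',g0)
Rt=Rtool(np.radians(-3),np.radians(40))@F
E
python3 t3.py
```

```text
tray_grip [([296.2, 22.8], 0.96)]
crook [([277.7, 150.2], 0.7), ([418.8, 183.2], 0.47)]
crook_tip [([220.6, 200.7], 0.85)]
tray [([274.3, 288.8], 0.96), ([290.6, 80.5], 0.75)]
[ 0.5716 -0.2675  0.0457] [-1.8115 -0.1866  4.8086] 26.2 0.00800965929821867 [-0.7462  0.7913  2.0573  2.4826  0.4454 -1.2993]
yaw -18.239749242074648 lean 40.03867559334129
up 1m in tool [-643.2944 -765.6059    4.4566]
grasp [ 0.56   -0.2637  0.0602]
```

```bash
cat >> t3.py <<'E'
q=s['q']; Rc=R0
for g,Rx in [((g0+[0,0,.12]),R0),(np.array([.556,-.15,.17]),Rtool(np.radians(-10),np.radians(40))@F),(np.array([.556,-.013,.14]),Rt),(np.array([.556,.047,.12]),Rt),(np.array([.556,.047,.091]),Rt)]:
    t=g+.019*Rx[:,1]; r=ik(t,Rx,q); q=r.x; print(r.cost,np.round(q,2)); go(t,Rx)
E
python3 t3.py
```

```text
[ 0.5716 -0.2675  0.0457] [-1.8115 -0.1866  4.8086] 26.2 0.00800965929821867 [-0.7462  0.7913  2.0573  2.4826  0.4454 -1.2993]
yaw -18.239749242074648 lean 40.03867559334129
up 1m in tool [-643.2944 -765.6059    4.4566]
grasp [ 0.56   -0.2637  0.0602]
3.5975191349895174e-28 [-0.75  0.52  2.01  1.72  0.27 -0.49]
shift [-77.2 -91.9   0.5] rot [0. 0. 0.]
1.159901315369564e-22 [-0.59  0.51  2.13  2.07  0.3  -0.85]
shift [ -40.7 -109.8 -108. ] rot [-5.49 -6.15 -0.02]
5.399891811375424e-19 [-0.31  0.58  2.2   2.65  0.36 -1.31]
shift [  11.3 -115.1 -239.7] rot [ -9.99 -11.51  -0.  ]
9.23088751765055e-24 [-0.15  0.64  2.2   2.98  0.39 -1.49]
shift [  38.4 -112.  -296.8] rot [ -9.99 -11.51  -0.  ]
1.5557454400286574e-27 [-0.15  0.72  2.21  3.01  0.48 -1.53]
shift [  57.1  -89.8 -296.9] rot [ -9.99 -11.51  -0.  ]
```

Call:
{"op": "drive_tool", "data": {
  "plan": [
    [-10, -12, 0, 0, 0, 0, 3],
    [-35, -42, 0, 0, 0, 0, 3],
    [-60, -72, 0, 0, 0, 0, 3],
    [-77, -92, 0, 0, 0, 0, 3],
    [-65, -98, -36, -1.8, -2, 0, 3],
    [-53, -104, -72, -3.6, -4, 0, 3],
    [-41, -110, -108, -5.5, -6.2, 0, 3],
    [-24, -112, -152, -7, -8, 0, 3],
    [-6, -114, -196, -8.5, -9.8, 0, 3],
    [11, -115, -240, -10, -11.5, 0, 3]
  ]
}}

```text
time: 27.2
position: [0.5675, -0.0122, 0.1241]
tool_rot: [-0.258, -0.658, 0.671, -0.224]
ft_force: [0.7, 0.0, -1.0]
grip_width: 0.0077
```

Call:
{"op": "drive_tool", "data": {
  "plan": [
    [0, 0, 0, 0, 0, 0, 3],
    [0, 0, 0, 0, 0, 0, 3],
    [0, 0, 0, 0, 0, 0, 3],
    [0, 0, 0, 0, 0, 0, 3]
  ]
}}

```text
time: 27.6
position: [0.5689, -0.015, 0.1254]
tool_rot: [-0.26, -0.658, 0.671, -0.224]
ft_force: [-0.1, -0.5, -2.0]
grip_width: 0.0078
```

```bash
python3 look.py w17 crook crook_tip loop eye link_grip seat tip tray
python3 - <<'E'
from h import *
s=get_obs(); p=s['position'];R0=R.from_quat(s['tool_rot']).as_matrix();print(p,s['ft_force'],s['time'],s['grip_width'],s['q'])
a=R0@np.diag([-1,1,-1]); yaw=np.arctan2(a[1,2],a[0,2])-np.pi/2; g=p-.019*R0[:,1]; print('grasp',g,'yaw',np.degrees(yaw))
W=cam('wrist'); S=cam('scene')
up=np.array([0,0,1.]); y=np.array([-np.sin(yaw),np.cos(yaw),0])
L=np.array([.556,.047,.196])
pts=[g+.108*up,g+.0813*up+.016*y,L,L+.098*up,L+.098*up+[-.023,.0012,.011]]
print('wrist pred crook ctip loop eye tip',proj(W,pts).round(1).tolist())
sc=camera('scene'); cv2.imwrite('pics/sc17.png',sc)
for n in ['crook','crook_tip','loop','eye','seat']: print(n,[(d['location'],round(d['conf'],2)) for d in mark_of('scene',n)[:6]])
print('scene pred',proj(S,pts).round(1).tolist())
w=cv2.imread('pics/w17.png')
cv2.imwrite('pics/c17.png',np.hstack([cv2.resize(sc[160:290,240:330],(415,600),interpolation=cv2.INTER_CUBIC),cv2.resize(w[40:340,80:272],(384,600),interpolation=cv2.INTER_CUBIC)]))
E
```

```text
crook [([271.7, 152.7], 0.8)]
crook_tip [([221.0, 199.8], 0.69)]
loop [([14.4, 232.0], 0.62), ([276.6, 288.1], 0.57)]
eye []
link_grip []
seat []
tip []
tray [([274.3, 288.0], 0.84), ([521.1, 131.3], 0.74)]
[ 0.5685 -0.0137  0.1253] [-0.0438 -0.346  -1.4606] 28.05 0.0076898713660517775 [-0.3117  0.5801  2.1961  2.6475  0.3549 -1.3035]
grasp [ 0.5563 -0.013   0.1399] yaw -3.007025493886272
wrist pred crook ctip loop eye tip [[274.1, 146.3], [218.5, 203.7], [109.0, 242.6], [-290.9, -60.6], [-31816.2, -6401.2]]
crook [([163.0, 224.9], 0.97), ([213.6, 202.7], 0.86), ([186.5, 335.8], 0.76), ([279.4, 212.0], 0.72), ([164.8, 190.9], 0.56)]
crook_tip [([193.7, 337.9], 0.98), ([215.0, 204.7], 0.89), ([284.4, 222.4], 0.74), ([159.2, 198.6], 0.74), ([157.4, 231.8], 0.68)]
loop [([311.0, 215.6], 0.7)]
eye [([300.1, 196.2], 0.64)]
seat [([300.4, 195.1], 0.79)]
scene pred [[280.1, 215.3], [285.4, 220.8], [299.0, 222.4], [300.3, 196.3], [296.9, 188.2]]
```

Call:
{"op": "drive_tool", "data": {
  "plan": [
    [4, 5, -12, 0, 0, 0, 3],
    [9, 10.7, -25, 0, 0, 0, 3],
    [9, 10.7, -25, 0, 0, 0, 3],
    [9, 10.7, -25, 0, 0, 0, 3],
    [9, 10.7, -25, 0, 0, 0, 3]
  ]
}}

```text
time: 28.85
position: [0.57, 0.0112, 0.1115]
tool_rot: [-0.259, -0.658, 0.67, -0.224]
ft_force: [0.7, -0.2, -2.4]
grip_width: 0.0075
```

```bash
python3 look.py w18 crook crook_tip loop
cat > t4.py <<'E'
from h import *
s=get_obs(); p=s['position'];R0=R.from_quat(s['tool_rot']).as_matrix();print(p,s['ft_force'],s['time'],s['grip_width'])
a=R0@np.diag([-1,1,-1]); yaw=np.arctan2(a[1,2],a[0,2])-np.pi/2; g=p-.019*R0[:,1]; print('grasp',g,'yaw',np.degrees(yaw))
W=cam('wrist'); S=cam('scene')
up=np.array([0,0,1.]); y=np.array([-np.sin(yaw),np.cos(yaw),0])
L=np.array([.556,.047,.196]); x=np.array([y[1],-y[0],0])
pts=[g+.108*up,g+.0813*up+.016*y,L,L+.021*up+.015*x,L+.021*up-.015*x,L+.045*up]
E
cat t4.py > t5.py
cat >> t5.py <<'E'
print('wrist pred crook ctip loop right left top',proj(W,pts).round(1).tolist())
w=cv2.imread('pics/w18.png'); sc=camera('scene'); cv2.imwrite('pics/sc18.png',sc)
for n in ['loop','crook_tip','crook']: print(n,[(d['location'],round(d['conf'],2)) for d in mark_of('scene',n)[:5]])
print('scene pred',proj(S,pts).round(1).tolist())
cv2.imwrite('pics/c18.png',np.hstack([cv2.resize(sc[170:260,260:320],(400,600),interpolation=cv2.INTER_CUBIC),cv2.resize(w[80:320,110:270],(400,600),interpolation=cv2.INTER_CUBIC)]))
E
python3 t5.py
```

```text
crook [([273.9, 153.9], 0.59)]
crook_tip [([221.1, 200.8], 0.87)]
loop [([149.2, 243.2], 0.85)]
[0.57   0.0111 0.1116] [-0.8695 -0.4414 -1.2287] 29.05 0.007453554181412143
grasp [0.5578 0.0117 0.1261] yaw -3.0236894440958983
wrist pred crook ctip loop right left top [[274.2, 146.1], [218.5, 203.5], [163.6, 229.6], [145.7, 150.7], [121.9, 258.3], [76.3, 139.9]]
loop [([302.8, 215.9], 0.46)]
crook_tip [([161.2, 196.8], 0.94), ([155.8, 229.1], 0.87), ([192.4, 340.1], 0.77), ([213.4, 204.3], 0.7), ([291.9, 223.2], 0.64)]
crook [([185.3, 339.4], 0.77), ([164.3, 191.0], 0.75), ([162.6, 225.8], 0.74), ([286.8, 214.7], 0.68), ([213.6, 200.9], 0.55)]
scene pred [[288.4, 216.7], [293.5, 222.1], [299.0, 222.4], [301.4, 220.5], [297.1, 213.8], [299.5, 210.8]]
```

View pics/c18.png

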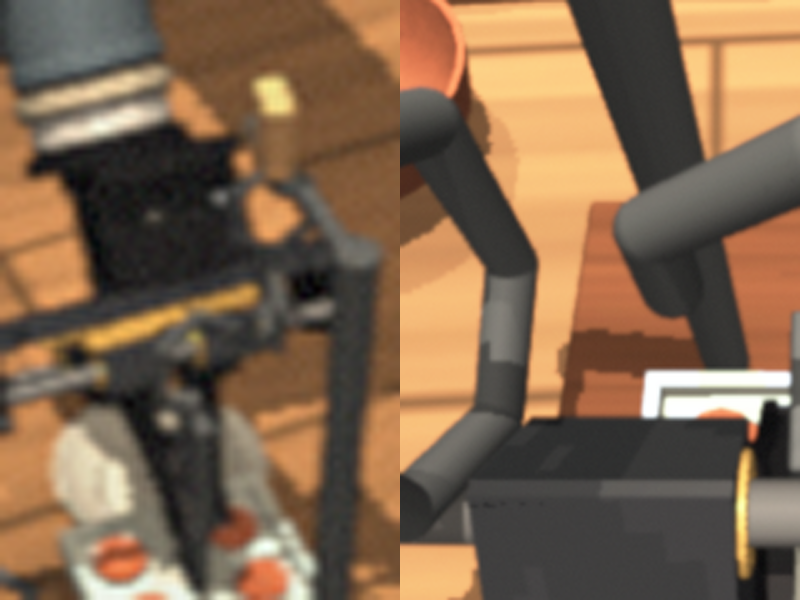

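```bash
cat t4.py > t6.py
cat >> t6.py <<'E'
print('tip now',pts[1],'crook',pts[0])
for z in (.190,.193,.196):
    X=atz(W,(150,248),z); print('loop bottom',X)
    o,d=ray(W,(156,186)); t=(X[1]-o[1])/d[1]; print('  right corner in plane',o+t*d-X)
    o,d=ray(W,(122,128)); t=(X[1]-o[1])/d[1]; print('  upper right',o+t*d-X)
    o,d=ray(W,(114,284)); t=(X[1]-o[1])/d[1]; print('  left',o+t*d-X)
print('crooktip seen',atz(W,(221,200.8),.0813+g[2]),'crook',atz(W,(273.9,153.9),.108+g[2]))
for n,a in [('scene loop net',(302.8,215.9))]: print(n,atz(S,a,.196))
E
python3 t6.py
```

```text
[0.5698 0.0114 0.1114] [-0.3273 -0.4388 -0.5186] 29.25 0.007691992927867353
grasp [0.5576 0.012  0.1259] yaw -2.9991209250474826
tip now [0.5585 0.028  0.2072] crook [0.5576 0.012  0.2339]
loop bottom [0.5519 0.0534 0.19  ]
  right corner in plane [0.0224 0.     0.0016]
  upper right [0.0258 0.     0.0284]
  left [-0.0151  0.      0.0185]
loop bottom [0.5509 0.0521 0.193 ]
  right corner in plane [0.0216 0.     0.0016]
  upper right [0.025  0.     0.0275]
  left [-0.0146  0.      0.0179]
loop bottom [0.5499 0.0508 0.196 ]
  right corner in plane [0.0209 0.     0.0015]
  upper right [0.0242 0.     0.0266]
  left [-0.0142  0.      0.0173]
crooktip seen [0.5593 0.0273 0.2072] crook [0.5558 0.0121 0.2339]
scene loop net [0.5362 0.0698 0.196 ]
```

Run:
```python
import cv2,numpy as np
for t,c0,c1,r0,r1 in [('w18',60,240,90,300),('w17',0,230,90,300)]:
    im=cv2.imread(f'pics/{t}.png'); h=cv2.cvtColor(im,cv2.COLOR_BGR2HSV)
    print(t,c0,r0,'cell 3x5')
    for r in range(r0,r1,5):
        print('%3d '%r+''.join(('#' if h[r,c,2]<70 else '+') if (h[r,c,1]<50 and h[r,c,2]<150) else '.' for c in range(c0,c1,3)))
```

```text
w18 60 90 cell 3x5
 90 ###......................................############.......
 95 ##........................................############......
100 ..........................................############......
105 ...........................................###########......
110 ...........................................############.....
115 ............................................###########.....
120 #..........+++++++++++++.....................###########....
125 ###+++++++++++++++++++++#....................###########....
130 ####+++++++++++++++#######....................##########....
135 ########++++###############....................##########...
140 ###########################....................##########...
145 ##################.#########....................#########+++
150 #############.......#########....................####+++++++
155 ########.............#########...................#++++++++++
160 #####..................########.................++++++++++++
165 +###....................########..............++++++++++++++
170 +###.....................########....
[... 4410 characters left out ...]
...................#########################
260 ################...................................##########################
265 ######..########.................................############################
270 .#.##############...............................#############################
275 #.####+++++++++++++++++++++++++++++++++++++++++++++++++++++++++++++++++++++++
280 ###+++++++++++++++++++++++++++++++++..........+++++++++++++++++++++++++++++++
285 ###++++++++++++++++++++++++++++++++...........++#+++++#++++++++#++++++#++++++
290 ###++++++++++++++++++++++++++++++++++++++.....+++++#++#++#+++++++++++++++++++
295 ######++++++++++++++++++++++++++++++++++++++++++++#++++##++++++#+##+++###++++
```

```bash
cat > t7.py <<'E'
from h import *
import json
db=json.load(open('db.json'))
def C(t): e=db[t]; return tuple(np.array(e[k]) for k in 'KDor')
A,B=C('w18'),C('w17'); print('cams',A[2],B[2])
for n,a,b in [('V+x',(156,187),(25,188)),('V-x',(150.5,243),(11,236)),('mid B',(153,212),(18,211)),('crooktip',(221,200.8),(221,199.8))]:
    print(n,tri([ray(A,a),ray(B,b)]))
# w18 contour points with assumed y planes
for y in (.040,.044,.047,.050):
    out=[]
    for p in [(156,187),(150.5,243),(153,215),(125,132),(70,127),(118,272)]:
        o,d=ray(A,p); t=(y-o[1])/d[1]; X=o+t*d; out.append((round(X[0]*1000),round(X[2]*1000)))
    print(y,out)
E
python3 t7.py
```

```text
cams [0.5215 0.0134 0.2827] [ 0.5204 -0.0127  0.2966]
V+x (array([0.5418, 0.0263, 0.2545]), [0.003477648242202111, 0.003477648242202148])
V-x (array([0.5333, 0.0245, 0.2571]), [0.002780633827809703, 0.0027806338278097515])
mid B (array([0.5376, 0.0255, 0.2557]), [0.003076885168531832, 0.003076885168531701])
crooktip (array([-1.0984, -0.5823,  3.4855]), [0.009956039072918184, 0.009956039072918005])
0.04 [(557, 222), (543, 221), (550, 222), (559, 239), (550, 252), (534, 233)]
0.044 [(562, 213), (546, 212), (554, 212), (565, 232), (554, 247), (536, 225)]
0.047 [(566, 206), (549, 205), (557, 205), (569, 227), (557, 243), (537, 219)]
0.05 [(570, 199), (551, 198), (560, 199), (573, 222), (560, 240), (539, 214)]
```

The loop sits at a different place in the two wrist views, so the link may be swinging. I track it over time.

Run:
```python
from h import *
for i in range(14):
    t=get_obs()['time']; im=camera('wrist'); h=cv2.cvtColor(im,cv2.COLOR_BGR2HSV)
    m=(h[:,:,1]<50)&(h[:,:,2]<150)
    o=[]
    for r in (150,200,215,230):
        c=np.where(m[r,80:200])[0]+80; o.append((int(c.min()),int(c.max())) if len(c) else None)
    print(round(t,2),o)
s=get_obs(); print(s['position'],s['ft_force'])
cv2.imwrite('pics/w19.png',im)
camera('scene')
for n in ['loop','eye','link_grip','link']: print(n,[(d['location'],round(d['conf'],2)) for d in mark_of('scene',n)[:3]])
```

```text
29.25 [(80, 145), (144, 161), (142, 160), (142, 158)]
29.3 [(80, 146), (144, 161), (143, 160), (142, 159)]
29.35 [(80, 145), (144, 162), (143, 160), (142, 159)]
29.4 [(80, 146), (144, 161), (143, 160), (142, 159)]
29.45 [(80, 146), (144, 162), (143, 160), (142, 159)]
29.5 [(80, 146), (144, 162), (143, 160), (142, 159)]
29.55 [(80, 146), (144, 162), (143, 160), (142, 159)]
29.6 [(80, 146), (144, 162), (143, 160), (142, 159)]
29.65 [(80, 146), (144, 162), (143, 160), (142, 159)]
29.7 [(80, 146), (144, 162), (143, 160), (142, 159)]
29.75 [(80, 146), (144, 162), (143, 160), (142, 159)]
29.8 [(80, 146), (144, 162), (143, 160), (142, 159)]
29.85 [(80, 146), (144, 162), (143, 160), (142, 159)]
29.9 [(80, 146), (144, 162), (143, 160), (142, 159)]
[0.5698 0.0116 0.1112] [ 0.3897  0.092  -1.3005]
loop [([300.1, 199.1], 0.65), ([300.8, 219.0], 0.64)]
eye [([298.9, 194.7], 0.65), ([139.4, 292.3], 0.43)]
link_grip [([296.3, 189.2], 0.47)]
link [([304.0, 223.5], 0.45)]
```

The link is static. The geometry explains the shift: at this height the gripper body's upper front edge nudges the loop. I lower about 6 mm to clear it, as the text advises, and re-measure.

Call:
{"op": "drive_tool", "data": {
  "plan": [
    [4.2, 5, 0, 0, 0, 0, 3],
    [4.2, 5, 0, 0, 0, 0, 3],
    [4.2, 5, 0, 0, 0, 0, 3],
    [4.2, 5, 0, 0, 0, 0, 3],
    [4.2, 5, 0, 0, 0, 0, 3]
  ]
}}

```text
time: 30.7
position: [0.5698, 0.0116, 0.1047]
tool_rot: [-0.259, -0.658, 0.671, -0.224]
ft_force: [1.0, 0.5, -1.8]
grip_width: 0.0078
```

Run:
```python
from h import *
for i in range(8):
    t=get_obs()['time']; im=camera('wrist'); h=cv2.cvtColor(im,cv2.COLOR_BGR2HSV)
    m=(h[:,:,1]<50)&(h[:,:,2]<150); o=[]
    for r in (150,200,215,230):
        c=np.where(m[r,80:200])[0]+80; o.append((int(c.min()),int(c.max())) if len(c) else None)
    print(round(t,2),o)
W=cam('wrist'); cv2.imwrite('pics/w20.png',im)
for r in range(90,290,6):
    print('%3d '%r+''.join(('#' if h[r,c,2]<70 else '+') if (h[r,c,1]<50 and h[r,c,2]<150) else '.' for c in range(40,240,3)))
s=get_obs(); print(s['position'],s['ft_force'],s['time'])
L=np.array([.556,.0473,.193])
for d in ([0,0,0],[0,.003,0],[0,.006,0]):
    print(d,proj(W,[L+d,L+d+[.009,0,0],L+d+[-.009,0,0],L+d+[.015,0,.014],L+d+[-.015,0,.014],L+d+[0,0,.048]]).round().tolist())
print(mark_of('wrist','loop'))
```

```text
30.7 [(120, 146), (136, 155), (135, 154), (134, 152)]
30.75 [(120, 146), (136, 155), (135, 154), (134, 152)]
30.8 [(120, 146), (136, 155), (135, 154), (134, 152)]
30.85 [(120, 145), (136, 155), (135, 154), (134, 152)]
30.9 [(120, 146), (136, 155), (135, 154), (134, 152)]
30.95 [(120, 146), (136, 155), (135, 154), (134, 153)]
31.0 [(120, 146), (136, 155), (135, 154), (134, 152)]
31.05 [(120, 146), (136, 155), (135, 154), (134, 153)]
 90 ................................................############.......
 96 ##++++++++++++++++++++++++.......................############......
102 #####++++++++++++++++++++++......................############......
108 #########++++++#############......................############.....
114 ##############################.....................###########.....
120 ###############################.....................##########.....
126 ###############.......##########....................###########....
132 #####..................##########....................##########....
138 ###.....................##########....................##########...
144 ###.........
[... 1466 characters left out ...]
#############################
270 #######################+++###.....#################################
276 ...++#######################+++++++++++++++++++++++++++++++++++++++
282 ........+#################+++++++####################+++#++++##++#+
288 ........++++++##########++++++++++###################++++++++++++++
[0.5698 0.0116 0.1048] [-0.137   0.4295 -1.3696] 31.1
[0, 0, 0] [[160.0, 225.0], [163.0, 198.0], [157.0, 253.0], [148.0, 157.0], [132.0, 261.0], [52.0, 112.0]]
[0, 0.003, 0] [[150.0, 225.0], [154.0, 199.0], [146.0, 254.0], [138.0, 158.0], [120.0, 262.0], [33.0, 113.0]]
[0, 0.006, 0] [[140.0, 226.0], [144.0, 199.0], [136.0, 254.0], [127.0, 158.0], [108.0, 262.0], [15.0, 114.0]]
[]
```

```bash
cat t4.py > t8.py
cat >> t8.py <<'E'
for z in (.190,.193,.196): print(z,atz(W,(146.5,207),z),atz(W,(150,177),z),atz(W,(143,238),z))
print('crook tip pred px',proj(W,[pts[1],pts[1]+.004*up]),'crook',pts[0])
h=cv2.cvtColor(cv2.imread('pics/w20.png'),cv2.COLOR_BGR2HSV)
Ltop=atz(W,(146.5,207),.193)
for sgn in (1,-1): print('side',proj(W,[Ltop+[sgn*.010,0,0],Ltop+[sgn*.015,0,.012],Ltop+[sgn*.015,0,.036],Ltop+[sgn*.01,0,.048]]).round().tolist())
print('scene pred',proj(S,[Ltop,[.556,.0475,.193]]), 'scene net (304,223.5)/(300.8,219)')
print('tool shift per mm: x',R0.T@[1,0,0],'y',R0.T@[0,1,0],'z',R0.T@[0,0,1])
E
python3 t8.py
```

```text
[0.5698 0.0116 0.1047] [-1.1289 -0.2844 -1.539 ] 31.15 0.007594226412507753
grasp [0.5576 0.0122 0.1193] yaw -2.982710681126213
0.19 [0.5637 0.0536 0.19  ] [0.575  0.0539 0.19  ] [0.553  0.0533 0.19  ]
0.193 [0.5622 0.0522 0.193 ] [0.5731 0.0525 0.193 ] [0.5519 0.0519 0.193 ]
0.196 [0.5607 0.0508 0.196 ] [0.5712 0.0511 0.196 ] [0.5508 0.0506 0.196 ]
crook tip pred px [[218.4635 203.6889]
 [215.8479 197.3151]] crook [0.5576 0.0122 0.2273]
side [[150.0, 179.0], [137.0, 144.0], [92.0, 79.0], [50.0, 45.0]]
side [[142.0, 237.0], [120.0, 240.0], [57.0, 198.0], [14.0, 133.0]]
scene pred [[301.5111 224.0037]
 [299.0692 223.1258]] scene net (304,223.5)/(300.8,219)
tool shift per mm: x [-0.7654  0.6414 -0.052 ] y [ 0.0401 -0.0332 -0.9986] z [-0.6423 -0.7665 -0.0003]
```

```bash
cat t4.py > t9.py
cat >> t9.py <<'E'
from scipy.optimize import least_squares
obs=np.array([[150,177],[143,238],[118,112],[108,272]],float)
def model(v):
    x,yy,z,b,roll,pitch,hh=v
    M=R.from_euler('xy',[roll,pitch]).as_matrix()
    return np.array([x,yy,z])+(M@np.array([[b,0,0],[-b,0,0],[.015,0,hh],[-.015,0,hh]]).T).T
for z0,sz in ((.193,.002),(.193,.05)):
    f=lambda v:np.r_[(proj(W,model(v))-obs).ravel()/3,(v[2]-z0)/sz,v[4]/.15,v[5]/.15,(v[6]-.02)/.01]
    o=least_squares(f,[.56,.05,.193,.008,0,0,.02],x_scale=[.01,.01,.01,.01,.1,.1,.01]); print(o.cost,o.x,(proj(W,model(o.x))-obs).round(1).tolist())
    v=o.x; M=R.from_euler('xy',[v[4],v[5]]).as_matrix(); print('implied eye',v[:3]+M@[0,0,.101])
E
python3 t9.py
```

```text
[0.5698 0.0116 0.1047] [-1.1289 -0.2844 -1.539 ] 31.15 0.007594226412507753
grasp [0.5576 0.0122 0.1193] yaw -2.982710681126213
9.78741203163427 [ 0.5602  0.051   0.195   0.0093  0.2237 -0.3194  0.0352] [[-3.1, 2.8], [4.1, 2.6], [-4.5, 0.4], [3.6, -3.3]]
implied eye [0.5293 0.0286 0.2885]
1.7203705566958973 [ 0.5513  0.0419  0.2151  0.0072  0.0207 -0.1984  0.0152] [[-2.0, 0.0], [2.0, 0.2], [1.3, 0.1], [-1.2, -0.2]]
implied eye [0.5314 0.0398 0.3141]
```

The link hangs slightly tilted against the gripper. Crook and loop line up within about 2–3 mm in x, so I advance along tray +y in small steps and watch the forces.

Call:
{"op": "drive_tool", "data": {
  "plan": [
    [0, 0, -4, 0, 0, 0, 3],
    [0, 0, -8, 0, 0, 0, 3],
    [0, 0, -12, 0, 0, 0, 3],
    [0, 0, -15, 0, 0, 0, 3],
    [0, 0, -15, 0, 0, 0, 3],
    [0, 0, -15, 0, 0, 0, 3]
  ]
}}

```text
time: 31.75
position: [0.5706, 0.0268, 0.1047]
tool_rot: [-0.259, -0.658, 0.67, -0.224]
ft_force: [-0.1, 0.3, -1.7]
grip_width: 0.008
```

```bash
cat > asc.py <<'E'
from h import *
import sys
c0,c1,r0,r1,n=[int(v) for v in sys.argv[1:6]]
im=camera('wrist'); h=cv2.cvtColor(im,cv2.COLOR_BGR2HSV); cv2.imwrite(f'pics/w{n}.png',im)
for r in range(r0,r1,6):
    print('%3d '%r+''.join(('#' if h[r,c,2]<55 else '+' if h[r,c,2]<85 else '-') if (h[r,c,1]<50 and h[r,c,2]<150) else '.' for c in range(c0,c1,3)))
E
python3 asc.py 60 300 60 290 21; python3 t4.py; python3 -c "
from h import *
camera('scene')
for n in ['loop','eye','link_grip','crook_tip','crook']: print(n,[([round(x) for x in d['location']],round(d['conf'],2)) for d in mark_of('scene',n)[:5]])"
```

```text
60 --------++++++++#############.....................########++++#+................
 66 ---------+++++#############.......................#######++++++#................
 72 +----------++############..........................######++++++#................
 78 .+++-------+++############..........................#####+++++++................
 84 ..++++++++++++++++########..........................#####+#+++++................
 90 ....##+++++++++++++########.........................######+#++++................
 96 .....##+#+++++++++++########+--------------..........#####+++++++...............
102 .......##+++++++++++++########+------+++++++..........####++#+++#...............
108 ........##+++++++++++++#########+++++++++###..........######+++++...............
114 .........+##++++++++++++####################..........#####++++++...............
120 ...........###+++++++++++################+###..........#####+++++...............
126 ............##+##+++++++++#######....###+++##..........####+#++++......---......
132 .............+++#+++++++++###.........########..........####++++++-----....--
[... 1978 characters left out ...]
....----+++++++++######+##+++++++++++++++++++++..----............
282 ...................-------+++++++++######++++++++++++++++++++...................
288 ...................-------+++#++++++#####++++++++++++++++++++...................
[0.5706 0.0267 0.1047] [-0.8527  0.031  -1.8146] 31.8 0.007498417597090729
grasp [0.5584 0.0273 0.1193] yaw -2.972625206657982
loop [([300, 218], 0.66)]
eye [([300, 193], 0.73), ([415, 256], 0.72), ([298, 188], 0.71)]
link_grip [([297, 189], 0.57)]
crook_tip [([160, 196], 0.74), ([193, 337], 0.73), ([157, 232], 0.69), ([299, 227], 0.64), ([212, 206], 0.57)]
crook [([161, 226], 0.84), ([216, 202], 0.8), ([183, 338], 0.77), ([163, 192], 0.68), ([291, 215], 0.6)]
```

```bash
cat t4.py > t10.py
cat >> t10.py <<'E'
import json
K,D,o,r=W
off=R0@np.array([0,0,1.])
W20=(K,D,o+ (np.array([.5698,.0116,.1047])-p),r)
def edge(n,r,lo,hi):
    h=cv2.cvtColor(cv2.imread(f'pics/w{n}.png'),cv2.COLOR_BGR2HSV); m=(h[r,lo:hi,1]<50)&(h[r,lo:hi,2]<150); c=np.where(m)[0]+lo; return c.min(),c.max()
for r_ in (192,204,210,222,234):
    a=edge(20,r_,100,200); b=edge(21,r_,150,205) ; print(r_,a,b,tri([ray(W,(np.mean(b),r_)),ray(W20,(np.mean(a),r_))])[0])
print('top bar',[ (z,atz(W,(115,197),z)) for z in (.238,.241,.244)])
print('corners', [atz(W,q,.191) for q in ((196,177),(190,238))])
print('tip',pts[1],proj(W,[pts[1]]),'crook',pts[0])
E
python3 t10.py
```

```text
[0.5705 0.0264 0.1047] [-0.8399 -0.2819 -1.1019] 32.1 0.007850266176628037
grasp [0.5583 0.027  0.1193] yaw -2.9980008726811245
192 (np.int64(137), np.int64(156)) (np.int64(186), np.int64(204)) [0.5651 0.0509 0.1973]
204 (np.int64(135), np.int64(155)) (np.int64(184), np.int64(203)) [0.5618 0.0515 0.1958]
210 (np.int64(135), np.int64(154)) (np.int64(184), np.int64(203)) [0.5598 0.0513 0.1959]
222 (np.int64(135), np.int64(153)) (np.int64(182), np.int64(201)) [0.5576 0.0528 0.1919]
234 (np.int64(134), np.int64(152)) (np.int64(181), np.int64(199)) [0.5546 0.0537 0.1895]
top bar [(0.238, array([0.5426, 0.051 , 0.238 ])), (0.241, array([0.541 , 0.0492, 0.241 ])), (0.244, array([0.5394, 0.0474, 0.244 ]))]
corners [array([0.5742, 0.0527, 0.191 ]), array([0.5527, 0.0532, 0.191 ])]
tip [0.5592 0.043  0.2006] [[218.4563 203.7243]] crook [0.5583 0.027  0.2273]
```

```bash
cat >> t10.py <<'E'
print('----')
for r_ in (150,168,180,198,216,234):
    a=edge(20,r_,0,75); b=edge(21,r_,75,150); print(r_,a,b,[tri([ray(W,(b[i],r_)),ray(W20,(a[i],r_))])[0] for i in (0,1)])
E
python3 t10.py | sed -n '/----/,$p'
```

```text
----
150 (np.int64(0), np.int64(46)) (np.int64(96), np.int64(140)) [array([0.5495, 0.0538, 0.2405]), array([0.5502, 0.048 , 0.239 ])]
168 (np.int64(0), np.int64(46)) (np.int64(96), np.int64(138)) [array([0.547 , 0.0539, 0.2394]), array([0.5482, 0.0488, 0.237 ])]
180 (np.int64(0), np.int64(46)) (np.int64(95), np.int64(137)) [array([0.5456, 0.0544, 0.2382]), array([0.5468, 0.0493, 0.2358])]
198 (np.int64(0), np.int64(46)) (np.int64(95), np.int64(136)) [array([0.5432, 0.0545, 0.2371]), array([0.5444, 0.0498, 0.2342])]
216 (np.int64(0), np.int64(46)) (np.int64(94), np.int64(135)) [array([0.5409, 0.0551, 0.2356]), array([0.542 , 0.0503, 0.2325])]
234 (np.int64(0), np.int64(46)) (np.int64(94), np.int64(133)) [array([0.5384, 0.0552, 0.2345]), array([0.5397, 0.0513, 0.2303])]
```

Run:
```python
from h import *
im=camera('scene'); cv2.imwrite('pics/sc21.png',im)
def show(im,c0,c1,r0,r1):
    h=cv2.cvtColor(im,cv2.COLOR_BGR2HSV)
    for r in range(r0,r1):
        s=''
        for c in range(c0,c1):
            H,S,V=h[r,c]
            s+= '#' if V<60 else '+' if (S<70 and V<130) else 'o' if (V>185 and 60<S<150) else '-' if V<110 else '.'
        print('%3d '%r+s)
print(280); show(im,262,322,176,236)
print('sc11 at 280'); show(cv2.imread('pics/sc11.png'),280,322,176,232)
```

```text
280
176 ####+++++++++++++++++++++++-.....-..------..............oo.o
177 --##+++++++++++++++++++++++-....-------.................o.oo
178 ---++++++++++++++++++++++++---------.....................ooo
179 ....-+++++++++++++++++++++--------........................oo
180 ....-++++++++++++++++++-...................................o
181 .....++++++++++++++.+....o..................................
182 .o...+++++++++++...ooooooo..........ooooo...................
183 .....++++++-....oooooooo...--.......ooooo..-................
184 .....----...ooooooooo...+++..........ooooo.--...............
185 .........oooooooo...+++++++..........ooooo.-................
186 .........ooo....+++..................ooooo..................
187 ............++++.............oo...--........................
188 ......--+++++..............+...o..-+........................
189 .......-+++.............+++##-..o..--...................----
190 .....o..++...........+++######-.o..--................-------
191 ...oo............+++###########-.----............-------....
192 ooooo.o.+..+++++###################--.........------
[... 4747 characters left out ...]
ooooooooooooooooo..oo.--......+#+##+-.....
218 ooooooooooooooooo...o.--.....-+#+##+-.....
219 ooooooooooooooooo...o.-......-+####--.....
220 oooooooooooooooooo....-......-#++##+-.....
221 oooooooooooooooooo.----......-+####--.....
222 oooooooooooooooooo.-++.......-##+##--.....
223 ooooooooooooooooooo....o.....-##+##-......
224 ooooooooooooooooooooo.oo....--#####-......
225 oooooooooooooooo.oooooo.o...--#####-......
226 ooooooooooooooooooooo.oo....--#####-......
227 ooooooo.......ooooooo.oooo..--####+-....--
228 ooooooooooo..oooooooooo.....--#++#+-.-----
229 ...........ooo.ooooooo......-+#####-------
230 .............ooo.oooooo.....-+#####----...
231 ..............ooo..ooo......-+#++#+-......
```

```bash
cat t4.py > t11.py
cat >> t11.py <<'E'
f=lambda L:proj(W,np.array(L,float)).round().tolist()
print('post',f([[.6295,.043,z] for z in (.014,.05,.1,.15,.2)]))
a=np.radians(-3);X=np.array([np.cos(a),np.sin(a),0]);Y=np.array([-np.sin(a),np.cos(a),0])
b0=np.array([.6295,.043,.014]); print('base corners',f([b0+sx*.065*X+sy*.065*Y for sx,sy in((-1,-1),(1,-1),(1,1),(-1,1))]))
h=cv2.cvtColor(cv2.imread('pics/w21.png'),cv2.COLOR_BGR2HSV)
for r in range(0,130,5):
    print('%3d '%r+''.join(('#' if h[r,c,2]<55 else '+' if h[r,c,2]<85 else '-') if (h[r,c,1]<50 and h[r,c,2]<150) else ('o' if h[r,c,1]>150 and h[r,c,2]<140 else '.') for c in range(0,480,4)))
E
python3 t11.py
```

```text
[0.5706 0.0264 0.1047] [ 0.3468 -0.5285 -0.8802] 32.15 0.007634311908963494
grasp [0.5584 0.027  0.1193] yaw -2.997776252795373
post [[255.0, 222.0], [252.0, 206.0], [247.0, 175.0], [239.0, 127.0], [225.0, 41.0]]
base corners [[328.0, 291.0], [319.0, 165.0], [195.0, 165.0], [179.0, 291.0]]
  0 +++++++++++................++++---+++++++++##############++++#o.....................................................--..
  5 +++++++++++++.............++++---+++++++++###############+++#+.....................-................................----
 10 +++++++++++++++..........++++---+++++++++################++++#......................................................----
 15 ++++++++++++++++-.......++++---++++++++#################++++##......................................................----
 20 ++++++++++++++++++-....++++---++++++++#################+#++++#.....................-...............................-----
 25 ++++++++++++++++++++-.+++++--+++++++############...#####+++++#....................................................o-----
 30 #+++++++++++++++++++++++++--+++++++###########.....####
[... 1740 characters left out ...]
-+-.......#####++++.....................................................-##
105 .....................#++++++++++######++++++++++.......#####++++......................................................##
110 .....................+#++++++++#+#######+++#####........###+#+++..................................................-...-#
115 ......................##+++++++++###############+.......###+++++.................................................--...--
120 .......................###++++++++############+##.......####++++................................................---....-
125 ........................###++++++++######..#+++##........###++++...............................................-----....
```

Checking the polygon, I had misread the loop. It is a hexagon with its bottom vertex at (190,240) and top vertex at (125,118), so it is vertical with its bottom at x≈0.553, y≈0.052. The crook therefore has to shift about 7 mm in −x before it advances.

Call:
{"op": "drive_tool", "data": {
  "plan": [
    [2.7, -2.2, 0, 0, 0, 0, 3],
    [5.4, -4.5, 0.4, 0, 0, 0, 3],
    [5.4, -4.5, 0.4, 0, 0, 0, 3],
    [5.4, -4.5, 0.4, 0, 0, 0, 3]
  ]
}}

```text
time: 32.55
position: [0.5633, 0.0265, 0.1046]
tool_rot: [-0.259, -0.658, 0.671, -0.224]
ft_force: [-0.0, 0.1, -1.6]
grip_width: 0.0075
```

```bash
python3 asc.py 60 300 60 290 22; cat t4.py > t12.py
cat >> t12.py <<'E'
print('tip',pts[1],proj(W,[pts[1]]),'crook',pts[0])
T=lambda q,z:atz(W,q,z)
print(mark_of('wrist','loop'),mark_of('wrist','crook_tip'))
L=np.array([.553,.052,.193])
print('loop hex pred',proj(W,[L,L+[.015,0,.009],L+[.015,0,.039],L+[0,0,.048],L+[-.015,0,.039],L+[-.015,0,.009]]).round().tolist())
E
python3 t12.py
```

```text
60 ..........####+++++#+++#######.....................#########+++#................
 66 ...........###+++++#+++#+######-----------.........########++#+#................
 72 ............####++++++++++#######++++++----.........#######++###................
 78 .............####++++++++##########+++++++++........########++##................
 84 ..............#####+++++++###################........#######+++#................
 90 ...............+####+++++++++################........########+++................
 96 ................++++----+++####......########.........#######++++...............
102 ................----------+++.........######+#........#######+++#...............
108 ................----------++#..........#######.........#####++++#...............
114 ...............-----------++#..........########........######++++...............
120 ...............-----------++#...........####++#.........#####+#++...............
126 ...............-----------++#............###++##........######+++......---......
132 ...............-----------++.............####++#.........#####++++-----....--
[... 1916 characters left out ...]
########################...#####++++++####
276 ...................------------+++++++++++++++++++++--++++++++..--..............
282 ...................-------++++++++++++++++++++++#++++++++++++...................
288 ..........................-++++++++++++++++++++++++++++++++++...-------.........
[0.5635 0.0265 0.1047] [-0.627   0.1063 -1.4139] 32.6 0.007700884556293339
grasp [0.5513 0.0271 0.1193] yaw -2.983008081467889
tip [0.5522 0.0431 0.2006] [[218.4564 203.6844]] crook [0.5513 0.0271 0.2273]
[{'location': [193.9, 209.9], 'conf': 0.6}] [{'location': [221.5, 199.7], 'conf': 0.95}]
loop hex pred [[194.0, 213.0], [190.0, 156.0], [152.0, 73.0], [120.0, 93.0], [130.0, 201.0], [182.0, 252.0]]
```

The loop hexagon prediction now matches the picture (bottom vertex predicted (194,213), network (194,210)), and the tip's x is aligned. Advancing into the loop.

Call:
{"op": "drive_tool", "data": {
  "plan": [
    [0, 0, -4, 0, 0, 0, 3],
    [0, 0, -8, 0, 0, 0, 3],
    [0, 0, -12, 0, 0, 0, 3],
    [0, 0, -14, 0, 0, 0, 3],
    [0, 0, -14, 0, 0, 0, 3]
  ]
}}

```text
time: 33.2
position: [0.5642, 0.0411, 0.1047]
tool_rot: [-0.259, -0.658, 0.67, -0.225]
ft_force: [0.6, 0.3, -1.9]
grip_width: 0.0078
```

```bash
python3 asc.py 100 300 60 270 23; python3 t12.py
```

```text
60 ....................##################...........########++++......
 66 ....................####################+........######+#++++......
 72 ....................#####################........######+#++++......
 78 .....................####################.........#####+#++++......
 84 ......................###################.........#####+#++++......
 90 ......................+++++++++##########.........######++++#......
 96 ......................++++++++++#########.........######+++++......
102 .....................+++++++++++#########.........+#####+++++......
108 .....................+++++++++++#########..........######++++......
114 .....................+++++++++++#########..........#####+#+++......
120 .....................+++++++++++#########..........#####+++++......
126 ....................+++---++++++#########..........#####++++-......
132 ....................++++-++++++++.#######...........+++++++++---...
138 ....................++++-+++++++..+######.........+++++++++++------
144 ....................++++-+++++++...######.....++++++++++++++-------
150 .................
[... 1124 characters left out ...]
+++++.
246 .........................########.....-.............###+......-###-
252 ....................+++#################+++++#####..###+......-###.
258 ..................++++#################+++++++###..####+......-####
264 ................++++++###########################...###+......-####
[0.5642 0.0409 0.1047] [-0.2647 -0.2641 -1.6742] 33.25 0.007654018103736434
grasp [0.552  0.0415 0.1193] yaw -2.9490318656060275
tip [0.5529 0.0575 0.2006] [[218.4552 203.7045]] crook [0.552  0.0415 0.2273]
[{'location': [205.9, 205.2], 'conf': 0.69}] [{'location': [222.0, 197.7], 'conf': 0.67}]
loop hex pred [[241.0, 213.0], [237.0, 156.0], [220.0, 73.0], [208.0, 92.0], [215.0, 201.0], [237.0, 252.0]]
```

The tip pushes the loop's bottom wire (the link swung about 12 mm in +y), so it is a few mm too low. I back off, raise 6 mm and retry.

Call:
{"op": "drive_tool", "data": {
  "plan": [
    [0, 0, 8, 0, 0, 0, 3],
    [0, 0, 14, 0, 0, 0, 3],
    [-1.9, -2.3, 14, 0, 0, 0, 3],
    [-3.9, -4.6, 14, 0, 0, 0, 3],
    [-3.9, -4.6, 14, 0, 0, 0, 3],
    [-3.9, -4.6, 14, 0, 0, 0, 3],
    [-3.9, -4.6, 10, 0, 0, 0, 3],
    [-3.9, -4.6, 5, 0, 0, 0, 3],
    [-3.9, -4.6, 0, 0, 0, 0, 3],
    [-3.9, -4.6, 0, 0, 0, 0, 3]
  ]
}}

```text
time: 34.35
position: [0.5641, 0.0416, 0.1107]
tool_rot: [-0.258, -0.658, 0.67, -0.225]
ft_force: [0.4, 0.2, -1.9]
grip_width: 0.0077
```

```bash
python3 asc.py 100 300 60 270 24; python3 t12.py
```

```text
60 ...........................######+++++++++++++################.....
 66 ..............................##++++++++-++###################.....
 72 ..............................###+++++++++++###...###########+.....
 78 ...............................#########+++####...########++#......
 84 ...............................################...#########+#......
 90 ................................################..#########+#......
 96 ................................################+..########++......
102 ................................########+#######...##########......
108 .................................###############...##########......
114 ..................................##############...##########......
120 ..................................+++++----+####...##########......
126 ..................................+++++-----+###....#####++++......
132 ..................................+++++----++###....++++++++++++...
138 ..................................+++++----++###+.++++++++++++++++-
144 .................................++--------+#+++++++++++++++++++++-
150 .................
[... 1123 characters left out ...]
++++++-
246 ...................................###+#####........####---...-###-
252 ....................+++++#########################..###+---...-###.
258 ..................++++++###############+######++#..####+---...-####
264 ................+++++++###########+##############...###+---...-####
[0.5642 0.0413 0.1107] [-0.1699 -0.7309 -1.5471] 34.4 0.008073822345042274
grasp [0.552  0.0419 0.1252] yaw -2.913589136409909
tip [0.5528 0.0579 0.2065] [[218.447  203.7382]] crook [0.552  0.0419 0.2332]
[{'location': [232.2, 211.6], 'conf': 0.86}] [{'location': [222.6, 200.8], 'conf': 0.87}]
loop hex pred [[244.0, 220.0], [241.0, 166.0], [227.0, 94.0], [217.0, 118.0], [223.0, 215.0], [241.0, 258.0]]
```

Call:
{"op": "drive_tool", "data": {
  "plan": [
    [-0.8, -0.9, 0, 0, 0, 0, 3],
    [-0.8, -0.9, -3, 0, 0, 0, 3],
    [-0.8, -0.9, -6, 0, 0, 0, 3],
    [-0.4, -0.5, -9, 0, 0, 0, 3],
    [-0.4, -0.5, -9, 0, 0, 0, 3],
    [-0.4, -0.5, -9, 0, 0, 0, 3]
  ]
}}

```text
time: 35.1
position: [0.5647, 0.0497, 0.1113]
tool_rot: [-0.259, -0.658, 0.67, -0.224]
ft_force: [1.1, -0.9, -1.8]
grip_width: 0.0077
```

```bash
python3 asc.py 130 310 60 270 25; python3 t12.py
```

```text
60 ...................................########++++++++++++++++#
 66 .....................................#####+++++++++++++#####
 72 .......................................##+++++++++-+######..
 78 .......................................#####+#+++++++####...
 84 .......................................##################...
 90 .......................................##################...
 96 .......................................#################+...
102 .......................................#################....
108 .......................................#################....
114 .......................................#################....
120 ........................................#+++############....
126 ........................................#+++++----++###+....
132 ........................................++++++----+++++.....
138 .......................................+++++++---+++++++++..
144 ...................................-+++#+++++----+++++++++++
150 ...............................-+++++++#++-------+++++++++++
156 ...........................+++++++++++##+--------++++++++
[... 880 characters left out ...]
.-........########---+++++++#-...
246 ............................+........#########-------###-...
252 ..........+#++#++++#++++######################-------####..#
258 ........++++++#++##++#+######################+--...--#####.#
264 ......++++#+++#++++++++################.#####+--...--####...
[0.5647 0.0496 0.1113] [ 0.302  -1.2598 -1.4475] 35.15 0.007834877713573078
grasp [0.5525 0.0502 0.1259] yaw -2.9730004825304093
tip [0.5534 0.0662 0.2072] [[218.4472 203.7158]] crook [0.5525 0.0502 0.2339]
[{'location': [255.6, 221.6], 'conf': 0.22}] [{'location': [219.9, 200.0], 'conf': 0.93}]
loop hex pred [[269.0, 221.0], [267.0, 168.0], [263.0, 97.0], [264.0, 121.0], [269.0, 217.0], [271.0, 259.0]]
```

The crook tip now shows on the far side of the loop (cols 205–232, with the loop edge-on at cols 247–277), so it is threaded. I centre it and lower most of the way.

Call:
{"op": "drive_tool", "data": {
  "plan": [
    [1.3, 1.5, -1.5, 0, 0, 0, 3],
    [2.6, 3.1, -2.5, 0, 0, 0, 3],
    [5.1, 6.1, -2.5, 0, 0, 0, 3],
    [7.7, 9.2, -2.5, 0, 0, 0, 3],
    [10.3, 12.2, -2.5, 0, 0, 0, 3],
    [12.9, 15.3, -2.5, 0, 0, 0, 3],
    [15.4, 18.4, -2.5, 0, 0, 0, 3],
    [15.4, 18.4, -2.5, 0, 0, 0, 3],
    [15.4, 18.4, -2.5, 0, 0, 0, 3]
  ]
}}

```text
time: 36.15
position: [0.5648, 0.052, 0.0871]
tool_rot: [-0.259, -0.658, 0.671, -0.224]
ft_force: [0.3, -0.2, -2.3]
grip_width: 0.0078
```

```bash
python3 asc.py 130 370 60 270 26; python3 t12.py; python3 -c "
from h import *
im=camera('scene'); cv2.imwrite('pics/sc26.png',im)
for n in ['loop','eye','link_grip','crook','tray']: print(n,[([round(x) for x in d['location']],round(d['conf'],2)) for d in mark_of('scene',n)[:6]])
print(proj(cam('scene'),[[.5526,.0525,.2106],[.5526,.0525,.045]]))"
```

```text
60 .........................................++---------------+.....................
 66 .........................................++---------------+.....................
 72 .........................................++---------------+.....................
 78 .........................................++---------------+.....................
 84 .........................................+---------------++.....................
 90 ........................................++---------------+......................
 96 ........................................++---------------+......................
102 ........................................++--------------++......................
108 ........................................++--------------++......................
114 ........................................++--------------+.......................
120 ........................................++--------------+.......................
126 .......................................+++--------------+.......................
132 .......................................++++-----------+++....................
[... 1939 characters left out ...]
8773342715
grasp [0.5527 0.0526 0.1019] yaw -2.9800516698006216
tip [0.5535 0.0686 0.1832] [[218.463  203.6992]] crook [0.5527 0.0526 0.2099]
[{'location': [269.6, 176.1], 'conf': 0.92}] [{'location': [221.5, 199.6], 'conf': 0.61}]
loop hex pred [[277.0, 186.0], [274.0, 115.0], [273.0, -19.0], [278.0, -32.0], [285.0, 133.0], [281.0, 228.0]]
loop [([303, 216], 0.53)]
eye [([299, 195], 0.55), ([306, 217], 0.35)]
link_grip [([300, 188], 0.61)]
crook [([164, 227], 0.83), ([218, 199], 0.82), ([165, 191], 0.78), ([183, 339], 0.57)]
tray [([302, 256], 0.94), ([169, 264], 0.94), ([174, 226], 0.92), ([192, 367], 0.73), ([218, 236], 0.63), ([141, 295], 0.47)]
[[300.3057 217.4407]
 [298.2853 255.7092]]
```

The crook arches through the loop (loop at cols 250–300, crook wire from col 200 to 350). Now I lower gently to contact.

Call:
{"op": "drive_tool", "data": {
  "plan": [
    [1.3, 1.5, 0, 0, 0, 0, 3],
    [2.6, 3.1, 0, 0, 0, 0, 3],
    [2.6, 3.1, 0, 0, 0, 0, 3],
    [2.6, 3.1, 0, 0, 0, 0, 3]
  ]
}}

```text
time: 37.0
position: [0.5648, 0.052, 0.0831]
tool_rot: [-0.259, -0.658, 0.671, -0.224]
ft_force: [-0.2, 0.0, -1.4]
grip_width: 0.0078
```

Call:
{"op": "drive_tool", "data": {
  "plan": [
    [0.6, 0.8, 0, 0, 0, 0, 3],
    [1.3, 1.5, 0, 0, 0, 0, 3],
    [1.3, 1.5, 0, 0, 0, 0, 3]
  ]
}}

```text
time: 37.3
position: [0.566, 0.0518, 0.0824]
tool_rot: [-0.26, -0.658, 0.67, -0.225]
ft_force: [-0.5, -0.2, 5.1]
grip_width: 0.0077
```

Call:
{"op": "drive_tool", "data": {
  "plan": [
    [0.6, 0.8, 0, 0, 0, 0, 3],
    [1.3, 1.5, 0, 0, 0, 0, 3],
    [1.3, 1.5, 0, 0, 0, 0, 3]
  ]
}}

```text
time: 37.6
position: [0.5676, 0.0517, 0.082]
tool_rot: [-0.262, -0.657, 0.67, -0.227]
ft_force: [0.3, -0.3, 10.0]
grip_width: 0.0078
```

Contact at about 10 N (about 11.5 N including the tray's weight). Holding the tug.

Call:
{"op": "drive_tool", "data": {
  "plan": [
    [0, 0, 0, 0, 0, 0, 3],
    [0, 0, 0, 0, 0, 0, 3],
    [0, 0, 0, 0, 0, 0, 3]
  ]
}}

```text
time: 37.9
position: [0.5675, 0.0517, 0.082]
tool_rot: [-0.262, -0.657, 0.67, -0.227]
ft_force: [-0.2, -0.8, 10.3]
grip_width: 0.0079
```

Call:
{"op": "drive_tool", "data": {
  "plan": [
    [0, 0, 0, 0, 0, 0, 3],
    [0, 0, 0, 0, 0, 0, 3],
    [0, 0, 0, 0, 0, 0, 3],
    [0, 0, 0, 0, 0, 0, 3],
    [0, 0, 0, 0, 0, 0, 3],
    [0, 0, 0, 0, 0, 0, 3],
    [0, 0, 0, 0, 0, 0, 3],
    [0, 0, 0, 0, 0, 0, 3]
  ]
}}

```text
time: 38.7
position: [0.5675, 0.0517, 0.0821]
tool_rot: [-0.262, -0.657, 0.67, -0.227]
ft_force: [0.0, 0.0, 10.5]
grip_width: 0.0079
```

```bash
python3 t12.py; python3 -c "
from h import *
im=camera('scene'); cv2.imwrite('pics/sc27.png',im)
for n in ['loop','eye','seat','link_grip','tray']: print(n,[([round(x) for x in d['location']],round(d['conf'],2)) for d in mark_of('scene',n)[:3]])"
```

```text
[0.5675 0.0517 0.0821] [ 0.0422  0.0266 10.5312] 38.7 0.007857450737688185
grasp [0.5552 0.0523 0.0965] yaw -3.000221172390911
tip [0.556  0.0683 0.1778] [[218.7061 201.3473]] crook [0.5552 0.0523 0.2045]
[{'location': [269.6, 176.1], 'conf': 0.92}] [{'location': [221.5, 199.6], 'conf': 0.61}]
loop hex pred [[276.0, 181.0], [273.0, 104.0], [271.0, -55.0], [277.0, -92.0], [285.0, 106.0], [281.0, 225.0]]
loop [([305, 220], 0.68), ([300, 222], 0.29)]
eye [([299, 196], 0.65)]
seat [([301, 198], 0.97), ([251, 333], 0.36)]
link_grip [([300, 187], 0.58)]
tray [([169, 262], 0.94), ([301, 257], 0.9), ([195, 370], 0.87)]
```

The tug held at 10.5 N for over 1 s (about 12 N on the chain). Unloading slowly until the link carries the tray.

Call:
{"op": "drive_tool", "data": {
  "plan": [
    [-0.6, -0.8, 0, 0, 0, 0, 3],
    [-1.3, -1.5, 0, 0, 0, 0, 3],
    [-1.9, -2.3, 0, 0, 0, 0, 3],
    [-2.2, -2.6, 0, 0, 0, 0, 3],
    [-2.2, -2.6, 0, 0, 0, 0, 3],
    [-2.2, -2.6, 0, 0, 0, 0, 3]
  ]
}}

```text
time: 39.7
position: [0.5645, 0.052, 0.0824]
tool_rot: [-0.259, -0.658, 0.671, -0.224]
ft_force: [0.3, 0.1, 0.8]
grip_width: 0.0074
```

Call:
{"op": "drive_tool", "data": {
  "plan": [
    [0, 0, 0, 0, 0, 0, 10],
    [0, 0, 0, 0, 0, 0, 14],
    [0, 0, 0, 0, 0, 0, 20],
    [0, 0, 0, 0, 0, 0, 30],
    [0, 0, 0, 0, 0, 0, 40],
    [0, 0, 0, 0, 0, 0, 45],
    [0, 0, 0, 0, 0, 0, 45],
    [0, 0, 0, 0, 0, 0, 45]
  ]
}}

```text
time: 40.5
position: [0.5648, 0.052, 0.0828]
tool_rot: [-0.259, -0.658, 0.671, -0.224]
ft_force: [0.7, 0.6, 0.5]
grip_width: 0.0436
```

Run:
```python
from h import *
for i in range(5):
    t=get_obs()['time']; im=camera('wrist'); d=mark_of('wrist','crook_tip')[:1]; e=mark_of('wrist','tray')[:1]
    print(round(t,2),d,e)
s=get_obs(); print(s['ft_force'],s['grip_width'],s['position'])
```

```text
40.5 [{'location': [223.6, 200.9], 'conf': 0.72}] [{'location': [276.4, 288.8], 'conf': 0.62}]
40.65 [{'location': [224.8, 201.2], 'conf': 0.73}] [{'location': [276.9, 285.2], 'conf': 0.69}]
40.8 [{'location': [224.7, 202.6], 'conf': 0.82}] [{'location': [276.3, 285.4], 'conf': 0.78}]
40.95 [{'location': [223.4, 198.5], 'conf': 0.88}] [{'location': [280.0, 289.7], 'conf': 0.65}]
41.1 [{'location': [225.0, 197.8], 'conf': 0.56}] [{'location': [278.0, 287.5], 'conf': 0.59}]
[-0.1375  0.1825  1.0668] 0.04470984947904911 [0.5648 0.052  0.0828]
```

Call:
{"op": "drive_tool", "data": {
  "plan": [
    [0, -5, 0, 0, 0, 0, 45],
    [0, -15, 0, 0, 0, 0, 45],
    [0, -28, 0, 0, 0, 0, 45],
    [0, -42, 0, 0, 0, 0, 45],
    [0, -58, 0, 0, 0, 0, 45],
    [0, -75, 0, 0, 0, 0, 45],
    [0, -92, 0, 0, 0, 0, 45],
    [0, -110, 0, 0, 0, 0, 45],
    [0, -110, 0, 0, 0, 0, 45],
    [0, -110, 0, 0, 0, 0, 45]
  ]
}}

```text
time: 42.25
position: [0.4942, 0.0556, 0.1679]
tool_rot: [-0.259, -0.658, 0.67, -0.225]
ft_force: [-0.0, 0.5, -0.1]
grip_width: 0.0451
```

Run:
```python
from h import *
S=cam('scene')
for i in range(3):
    t=get_obs()['time']; im=camera('scene'); 
    print(round(t,2),[(n,[([round(x,1) for x in d['location']],round(d['conf'],2)) for d in mark_of('scene',n)[:6] if 285<d['location'][0]<315]) for n in ['eye','loop','crook','tray']])
cv2.imwrite('pics/sc30.png',im)
s=get_obs(); print(s['ft_force'],s['position'],s['q'],s['time'])
print('pred eye loop tray',proj(S,[[.556,.0475,.294],[.555,.052,.197],[.555,.052,.034]]).round(1).tolist())
h=cv2.cvtColor(im,cv2.COLOR_BGR2HSV)
for r in range(178,262):
    print('%3d '%r+''.join('#' if V<60 else '+' if (Sx<70 and V<130) else 'W' if (Sx<60 and V>150) else 'o' if (V>185 and 60<Sx<150) else '-' if V<110 else '.' for H,Sx,V in h[r,272:330]))
```

```text
42.25 [('eye', [([300.7, 197.8], 0.68)]), ('loop', []), ('crook', [([297.7, 218.7], 0.9)]), ('tray', [([298.0, 195.2], 0.74), ([298.5, 255.1], 0.59)])]
42.5 [('eye', [([300.1, 196.5], 0.53)]), ('loop', [([302.7, 217.3], 0.46)]), ('crook', [([299.6, 218.3], 0.93)]), ('tray', [([299.7, 255.4], 0.97), ([303.8, 218.9], 0.62)])]
42.75 [('eye', [([301.6, 195.7], 0.58), ([297.9, 257.5], 0.49)]), ('loop', [([298.8, 218.6], 0.49)]), ('crook', [([301.3, 217.7], 0.9)]), ('tray', [([299.9, 254.5], 0.71)])]
[0.324  0.4624 0.2375] [0.4943 0.0557 0.167 ] [-0.1548  0.4348  2.3326  2.9344  0.327  -1.453 ] 43.0
pred eye loop tray [[300.4, 196.3], [300.4, 221.5], [298.4, 258.6]]
178 o.o.-#################+####+++---###########---..-.--....o
179 .oo..############+#####+++----..-##########---..-.--......
180 o.oo.############+#++----.......-##########---............
181 ooo..-###+####+#+--............--#####++++##-.............
182 o...-++####++--...........oooo.-###++++..+##-.............
183 --++###++--.............-.ooooo.+#++..++++##--............
184 ###++--..............--#--.ooooo.+-.++++###++-...
[... 4160 characters left out ...]
ooooooo
251 ..--+++WWWWW....oooWWWWWW+###-......####+.oo.o.ooooooooooo
252 o...---+WWWWWoo..oooWWWWW+###+.....-####+..o....ooooo..ooo
253 o.....--.WWWWo.....ooWWWW+###++....-#+##++.oooooooo.ooo..o
254 .........WWWWo......oWWWW+###+.WWW.+####++..oo.ooooo.ooooo
255 o..ooo...WWWWo......oWWWW+###+.WWW.+###++++.ooooooo.oooooo
256 .oooooo...WWWo......WWWWWW+#++.WW..+###+..+..oo..ooooooooo
257 oooo.o....WWWW.....WWWWWWW++#+.WW..-###-..W+..ooooooooo..o
258 o.ooo......WWWWW..WWWWWWWWW+#+.WW..-###-.WWW..oo..oo.o..oo
259 .oooo......WWWWWWWWooWWWWWW.+.WWWW.-###-.WWWWW.o.o..ooo..o
260 .oooo......+WWWWWWooooooWWWWWWWWWW.+###+.WWWWW....oo.ooooo
261 .oooooo......WWWWoo....oWWWWWWWWWWW+###+WWWWW....o.oooooo.
```

The scene pixels show grip, eye, loop, crook, stem and tray in one vertical chain. I retreat further and let it settle.

Call:
{"op": "drive_tool", "data": {
  "plan": [
    [0, -15, 0, 0, 0, 0, 45],
    [0, -35, 0, 0, 0, 0, 45],
    [0, -55, 0, 0, 0, 0, 45],
    [0, -60, 0, 0, 0, 0, 45],
    [0, -60, 0, 0, 0, 0, 45],
    [0, -60, 0, 0, 0, 0, 45],
    [0, -60, 0, 0, 0, 0, 45],
    [0, -60, 0, 0, 0, 0, 45],
    [0, -60, 0, 0, 0, 0, 45],
    [0, -60, 0, 0, 0, 0, 45]
  ]
}}

```text
time: 44.0
position: [0.4558, 0.0576, 0.2127]
tool_rot: [-0.259, -0.658, 0.671, -0.224]
ft_force: [-0.9, -0.2, -1.4]
grip_width: 0.045
```

Call:
{"op": "drive_tool", "data": {
  "plan": [
    [0, 0, 0, 0, 0, 0, 45],
    [0, 0, 0, 0, 0, 0, 45],
    [0, 0, 0, 0, 0, 0, 45],
    [0, 0, 0, 0, 0, 0, 45],
    [0, 0, 0, 0, 0, 0, 45],
    [0, 0, 0, 0, 0, 0, 45],
    [0, 0, 0, 0, 0, 0, 45],
    [0, 0, 0, 0, 0, 0, 45],
    [0, 0, 0, 0, 0, 0, 45],
    [0, 0, 0, 0, 0, 0, 45]
  ]
}}

```text
time: 45.0
position: [0.4558, 0.0576, 0.2131]
tool_rot: [-0.259, -0.658, 0.671, -0.224]
ft_force: [-0.7, 0.5, -0.0]
grip_width: 0.045
```

Run:
```python
from h import *
prev=None
for i in range(6):
    im=camera('wrist').astype(int); sc=camera('scene').astype(int)
    if prev is not None: print('diff wrist',(abs(im-prev[0]).max(2)>40).sum(),'scene',(abs(sc-prev[1])[170:270,280:320].max(2)>40).sum())
    prev=(im,sc)
print([(n,[([round(x,1) for x in d['location']],round(d['conf'],2)) for d in mark_of('scene',n)[:6] if 285<d['location'][0]<315]) for n in ['eye','loop','crook','tray']])
s=get_obs(); print(s['time'],s['ft_force'],s['position'],abs(s['joint_velocities']).max())
a=cv2.imread('pics/sc21.png'); b=cv2.imread('pics/scene0.png')
for n in ['plate','shook','bowl','jar','brushpot','tiles','scraper','brush']: print(n,[np.round(d['location']).tolist() for d in mark_of('scene',n)[:1]])
```

```text
diff wrist 0 scene 0
diff wrist 0 scene 0
diff wrist 0 scene 0
diff wrist 0 scene 0
diff wrist 0 scene 0
[('eye', [([298.6, 196.9], 0.65)]), ('loop', [([303.2, 220.5], 0.69)]), ('crook', [([300.8, 221.0], 0.65)]), ('tray', [([303.1, 258.2], 0.7)])]
45.8 [-0.5664 -0.3552 -0.1202] [0.4558 0.0577 0.2131] 0.0014332185410545685
plate [[282.0, 245.0]]
shook [[255.0, 254.0]]
bowl [[366.0, 294.0]]
jar [[245.0, 332.0]]
brushpot [[419.0, 259.0]]
tiles [[158.0, 331.0]]
scraper [[140.0, 294.0]]
brush []
```

Everything is still, the robot is clear, and the bystanders are where they were in the first picture. Handing in.

```bash
python3 -c "
from rig import *
print(hand_in())"
```

```text
the job is handed in; nothing more can be done
None
```

The link hangs by its eye on the stand's hook, and the tray hangs by its crook from the link's loop. I handed the job in after about 46 s on the robot's clock; no verdict came back.

**What I did**
- I hung the link on the hook and let go of it.
- I picked the tray up by its stem, leaning about 40°, and threaded the crook through the loop.
- I tugged it down at a measured 10.0–10.5 N for over 1 s. With the tray's weight that is roughly 12 N on the chain.
- I then unloaded to about 0.8 N, released the tray and backed away.

**Last checks**
- **At rest:** six successive pictures from the wrist and scene cameras showed no change, so the chain was still.
- **Alignment:** eye, loop, crook and tray were found in one vertical line within about 5 px of where they should be.
- **Robot clear:** the force on the tool was near zero and the fingers were open and away from the chain.
- **Bystanders:** seven of the eight were found in about the same place as in the first picture. The network missed the brush, so I did not check it; the arm was not near it.

**What went wrong or disagreed**
- The first grasp of the link came up empty because I lifted before the fingers had closed. The second held.
- The first lean stopped against joint 6's limit: it read -2.854 against the stated -2.85. I turned the tool half round to the other wrist position.
- While staging, the gripper body most likely nudged the hanging link. On the first try the crook tip pushed the loop's wire, so I raised it 6 mm and retried.
- The crook came to bear about 5 mm higher than the nominal heights say. That is within the 14 mm allowance, but I did not find the cause.
- I had used up the picture views by the end, so the last checks are from pixel printouts and network detections, not a viewed picture.

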